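# Slide the seed tins home in the sloped rack

### The arm

A 7-joint arm with a two-finger parallel gripper is mounted at the origin on the work surface. World frame = base frame: x ahead of the robot, y to its left, z up, the work surface at z = 0. Lengths are in m, angles in rad, forces in N, time in s.
With the tool pointing down it reaches from about 0.425 to 0.95 m from the base axis. Payload 4.7 kg.
Tool frame: the origin (TCP) lies on the centre line of the jaws, within the pads' length; the fingertips stand 11 mm ahead of it and the grasp point (between the pads) lies 8 mm behind it; z points along the fingers, y is the direction in which the jaws open and shut (so a half turn about z gives the same grasp; the last joint's range is limited). The gripper opens to 85 mm and grips with 20 to 120 N. Pads are 22 mm wide; open, the fingers measure 114 mm over their backs; the gripper's body (76 mm by 85 mm) begins 54 mm behind the grasp point. The pads swing forward as they close: fully open they stand 13 mm farther back than shut.
Start: joints at [-1.199, 0.469, -0.049, 1.532, 0.024, 1.141, -0.082], TCP at [0.263, 0.622, 0.213] pointing down, gripper open.
Joint ranges: [-2.59, 2.59], [-0.33, 1.99], [-1.39, 1.29], [0.1, 2.45], [-1.04, 4.18], [0.21, 1.99], [-2.66, 2.66]. Speed limits (rad/s): [2.57, 2.57, 3.14, 3.14, 3.14, 3.14, 3.14].

### API

Orientations are given as a 3x3 rotation matrix whose columns are the frame's x, y, z axes.
In Python, from rig import * gives the robot as it stands.
- The arm moves only by the shell command python3 -m crank 'ROWS' [OPENING] [FORCE]. ROWS is JSON, a list of rows, each an object of numbers: "x", "y", "z": the shift along the tool's x, y, z in m; "rx", "ry", "rz": the turn, a rotation vector about the tool's x, y, z in rad. In form: [{"x": .., "y": .., "z": .., "rx": .., "ry": .., "rz": ..}, ...]. A call has 1 to 8 rows; each row is the pose to reach, as a shift and turn from the pose commanded when the call began, along the tool's axes at that moment; what a row does not reach only later rows make up. A row lasts 1/8 s, in which the tool goes at most 62.5 mm and 10.7 degrees, less where a joint would pass 70% of its speed; a pose out of reach is approached as far as the arm can. A call with a gripper value outside its range is refused whole. OPENING is the opening, from 0 (shut) to 1 (fully open), set as the call begins (- or left out, the last holds). The fingers move at their own pace and stop on an object; FORCE is the grip in N (left out, the last holds). Time passes only in rows, so rows that repeat a pose let the fingers close. It gives the time, the measured TCP pose, the force and the opening at its end, in the units of the state.
- get_state(): the state, without advancing time (a new reading comes with each control period).
- capture(name): name is "scene" or "top" or "wrist"; returns the picture (480x640x3 uint8, red, green, blue); there is no depth.
- calibration(name): a dict with "camera_matrix" (3x3 intrinsics, pixels), "position" and "orientation" of the camera in the world. Camera axes: x right, y down, z forward; pixel columns grow to the right and rows downward; lengths in m; the calibration is good to about 2 mm. The wrist camera is an equidistant fisheye: a pixel r from the principal point sees the ray r / f radians off the axis. A picture is of the moment at which its call begins: read the wrist's pose just before it. calibration takes no time and is no camera call; for the wrist camera it gives the pose at the moment of the call.
- close_job(): hands the job in, once; it reports no verdict.
The state is a dict: "time_s": time; "joint_pos": joint angles; "dq": joint speeds; "tau": joint torques, N m; "tool_pos": TCP position; "tcp_rot": TCP orientation; "wrist_force": force on the tool from outside, world axes, zero at the start; "torque": the same for the moment, N m; "grip_width": finger opening in m.
Only numpy, scipy, OpenCV 4.12 (cv2) and the standard library are available. Lean on these libraries where they do the work, as an engineer would, in place of code of your own. Each camera call takes 0.05 s, during which the arm holds its last target.

### The job

Load the two seed tins into the sloped wooden rack, each in the lane whose plant tag has the tin's colour. Slide each one down its lane, label up and flat on the floor, under the steel rods until it rests against the back stop. Let go of both tins, and leave the bowl, the bottle, the hand fork and the spreader where they are.

Things in the scene. Friction and masses are not known exactly. Their poses are not given: they have to be found in the camera images.
- rack: Fixed two-lane sloped wooden rack, 252 mm long, 124 mm wide; origin at the centre of its underside on the shelf, z up, x horizontal along the lanes towards the low end (the back stop, away from the robot), y across the lanes. The lane floor falls by 0.21 rad (12 degrees) towards +x. The slope does not make the tins slide by themselves: they stay where they are left and must be pushed
- stop_foot (a point): Point on the lane floor at the foot of the back stop, midway between the lanes (rack frame 120, 0, 30 mm). Axes tilted with the floor: x down the slope, into the stop, y across the lanes, z square to the floor. In this frame, mm: floor z = 0, from x = -240 (upper end, open) to 0 (stop face, 30 high); lanes centred at y = 29 and -29, each 50 wide, between walls 8 thick, 12 high
- upper_rod (a point): Middle of the upper of two steel keeper rods, 6 mm thick, that cross both lanes. In the frame of stop_foot, mm: rod axes at x = -46 (this one) and -18, both at z = 55, so a tin passes under them but a gripper does not. They are held by side cheeks 8 thick at the rack's outer edges, from x = -60 to 0, rising to z = 60. A tin that is home sticks out 21 mm uphill of this rod
- tin_yellow: Loose closed yellow seed tin, a box 70 (x) by 44 (y) by 44 (z) mm, about 0.16 kg, blank white label on top; origin at the centre of its underside, z up. Either end may go first into a lane. When home it lies flat on the lane floor with an end face on the stop, its origin 35 mm up the slope from the stop
- tin_green: Loose closed green seed tin, same size, mass and frame as the yellow one
- tag_yellow: Fixed yellow plastic plant tag, 38 by 50 mm, held by a black spring clip on top of the back stop at the middle of one lane: it marks the lane for the yellow tin. Origin in the clip on top of the stop, at the lane's centre line, y across the lanes like the rack's. The tags rise slanting away beyond the stop to 45 mm above their origin
- tag_green: Fixed green plastic plant tag, alike, marks the other lane, for the green tin
- bowl: Bystander: stainless steel bowl, 150 mm across, 55 mm high; origin at the centre of its underside
- bottle: Bystander: blue bottle with white twist cap, 64 mm across, 180 mm high; origin at the centre of its underside
- garden_fork: Bystander: hand fork lying on the shelf, 265 mm long, 64 mm wide, wooden handle towards its -x; origin on the shelf under the shaft near the handle's front end
- spreader: Bystander: grey plastic seed spreader with a black knob on its lid and a handle at its back (+x), 142 mm across, 166 mm high; origin at the centre of its underside
Not all that is in view belongs to the job. Of the things shaped like the tin_green, the green one is meant.

How it is judged:
On the way:
1. a first tin lies home against the back stop in the lane of its colour (((x of tin_yellow in the frame of stop_foot between -0.039 and -0.031 m and y of tin_yellow in the frame of tag_yellow between -0.01 and 0.01 m and z of tin_yellow in the frame of stop_foot between -0.006 and 0.006 m and angle between the z axis of tin_yellow and the z axis of stop_foot, either way round below 0.08 rad and linear speed of tin_yellow below 0.01 m/s) or (x of tin_green in the frame of stop_foot between -0.039 and -0.031 m and y of tin_green in the frame of tag_green between -0.01 and 0.01 m and z of tin_green in the frame of stop_foot between -0.006 and 0.006 m and angle between the z axis of tin_green and the z axis of stop_foot, either way round below 0.08 rad and linear speed of tin_green below 0.01 m/s))), for 0.2 s.
At the end, for the whole second after the job is handed in: Both tins lie at rest, released, flat on the lane floor (within 0.08 rad and 6 mm), each in the lane of its colour (within 10 mm of the tag's centre line) with its end face within 4 mm of the back stop (x of tin_yellow in the frame of stop_foot between -0.039 and -0.031 m and y of tin_yellow in the frame of tag_yellow between -0.01 and 0.01 m and z of tin_yellow in the frame of stop_foot between -0.006 and 0.006 m and angle between the z axis of each of tin_yellow, tin_green and the z axis of stop_foot, either way round below 0.08 rad and linear speed of each of tin_yellow, tin_green below 0.01 m/s and x of tin_green in the frame of stop_foot between -0.039 and -0.031 m and y of tin_green in the frame of tag_green between -0.01 and 0.01 m and z of tin_green in the frame of stop_foot between -0.006 and 0.006 m); the robot touches nothing.
It fails at once if the steel bowl is moved more than 30 mm (distance of bowl from where it was at the start of the episode above 0.03 m).
It fails at once if the blue bottle is moved more than 30 mm (distance of bottle from where it was at the start of the episode above 0.03 m).
It fails at once if the hand fork is moved more than 30 mm (distance of garden_fork from where it was at the start of the episode above 0.03 m).
It fails at once if the seed spreader is moved more than 30 mm (distance of spreader from where it was at the start of the episode above 0.03 m).
It also fails if it takes over 72 s, if anything falls off the work surface, if the arm or the gripper's body presses on something with over 40 N, if the wrist force passes 120 N, or if a joint passes its speed limit or range.

## Working session

There is one attempt and no reset: what is moved stays moved. The work goes in short steps, Python scripts to look and compute and a shell command to move; the robot and the scene stay as the last step left them, time stands still between calls to the robot, and variables do not carry over. Pictures are saved under pics/ and viewed, and the job is handed in when it is done.

```bash
ls; mkdir -p pics
python3 - <<'E'
from rig import *
import cv2
for n in ["scene","top","wrist"]:
    c=calibration(n); print(n,c)
    cv2.imwrite(f"pics/{n}0.png",cv2.cvtColor(capture(n),cv2.COLOR_RGB2BGR))
print(get_state())
E
```

```text
pics
scene {'camera_matrix': array([[553.25031465,   0.        , 319.81146287],
       [  0.        , 553.25031465, 239.88400985],
       [  0.        ,   0.        ,   1.        ]]), 'position': array([1.60974556, 0.23515886, 0.74861411]), 'orientation': array([[-0.21696997,  0.53293108, -0.81786826],
       [ 0.97589997,  0.0984129 , -0.19476693],
       [-0.02330856, -0.84041618, -0.54144007]])}
top {'camera_matrix': array([[467.98755951,   0.        , 318.34795982],
       [  0.        , 467.98755951, 242.08125115],
       [  0.        ,   0.        ,   1.        ]]), 'position': array([0.45034952, 0.0204817 , 1.15593444]), 'orientation': array([[-0.02152283, -0.99293611,  0.11668184],
       [-0.99944119,  0.01838323, -0.02791716],
       [ 0.02557496, -0.11721749, -0.9927769 ]])}
wrist {'camera_matrix': array([[371.64829954,   0.        , 312.01098719],
       [  0.        , 371.64829954, 237.35360369],
       [  0.        ,   0.        ,   1.        ]]), 'position': array([0.19697627, 0.64956047, 0.37425187]), 'orientation': array([[ 0.38991856,  0.88365297,  0.25907709],
    
[... 191 characters left out ...]
876,
        1.14103618, -0.08233047]), 'dq': array([ 0.00205371, -0.00069165, -0.00198863, -0.00341534,  0.00169827,
        0.00048339, -0.00062859]), 'tau': array([ 4.43317249e-04, -5.10766411e+01, -4.67018690e-02, -2.37978333e+01,
        1.07339220e-02,  5.35105544e-03, -1.24809270e-05]), 'tool_pos': array([0.26317032, 0.62105591, 0.21240005]), 'tcp_rot': array([[-9.20744259e-01,  3.90166286e-01, -5.27547983e-04],
       [ 3.90166635e-01,  9.20743130e-01, -1.44384847e-03],
       [-7.76048155e-05, -1.53524681e-03, -9.99998818e-01]]), 'wrist_force': array([ 0.55619367,  0.98363033, -0.70558213]), 'torque': array([-0.0662472 , -0.02167127, -0.00720131]), 'grip_width': 0.08536263174876664}
```

View pics/scene0.png

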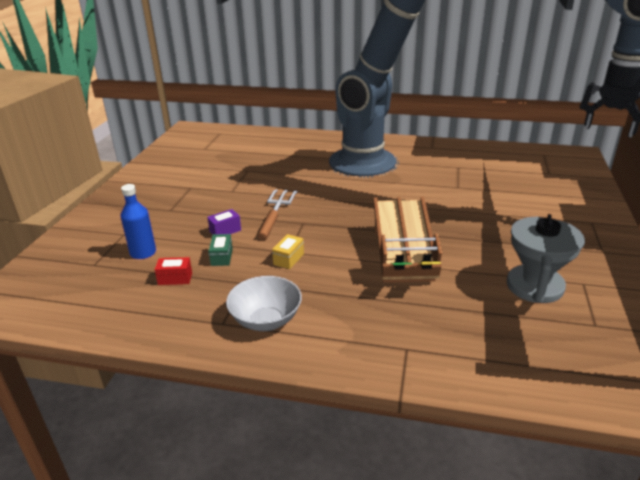

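View pics/top0.png

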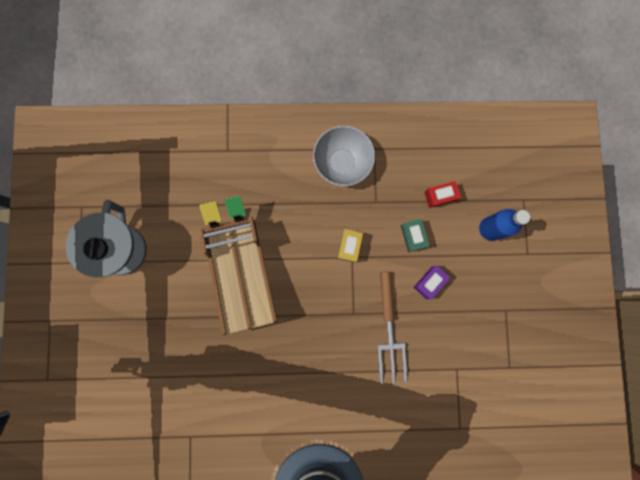

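View pics/wrist0.png

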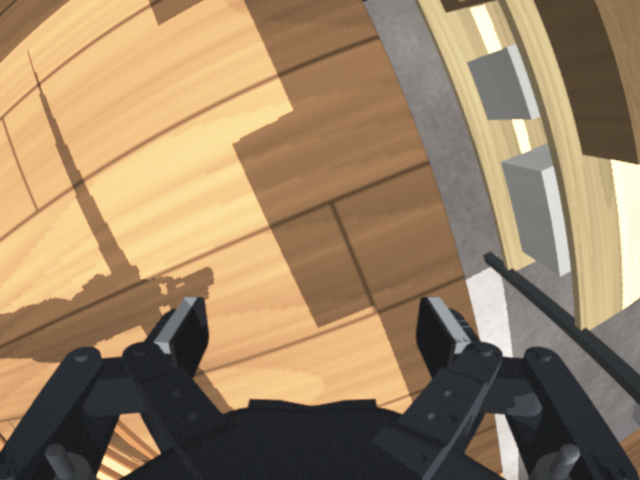

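The scene view shows the yellow tin at (288,251), the green at (220,249) and the rack at (407,235), with the purple (225,222) and red (173,270) tins nearby. In the top view the yellow tin is at (350,245), the green at (416,236), the red at (444,194) and the purple at (433,282). The yellow tag (210,213) is on the left (+y) lane and the green tag (236,208) on the right lane. The green one at (416,236) is the tin meant, and I'll confirm it with a crop along with the first measurement.

```bash
cat > h.py <<'E'
import numpy as np, cv2
from rig import *
def rays(c,px,fish=False):
    K=c["camera_matrix"]; px=np.atleast_2d(np.asarray(px,float))
    a=(px[:,0]-K[0,2])/K[0,0]; b=(px[:,1]-K[1,2])/K[1,1]
    if fish:
        r=np.hypot(a,b)+1e-12
        d=np.stack([a/r*np.sin(r),b/r*np.sin(r),np.cos(r)],1)
    else:
        d=np.stack([a,b,np.ones_like(a)],1)
    d/=np.linalg.norm(d,axis=1)[:,None]
    return d@c["orientation"].T
def onz(c,px,z,fish=False):
    d=rays(c,px,fish); p=c["position"]; return p+d*((z-p[2])/d[:,2])[:,None]
def onplane(c,px,p0,n,fish=False):
    d=rays(c,px,fish); p=c["position"]; return p+d*(((p0-p)@n)/(d@n))[:,None]
def project(c,P,fish=False):
    K=c["camera_matrix"]; q=(np.atleast_2d(P)-c["position"])@c["orientation"]
    if fish:
        r=np.hypot(q[:,0],q[:,1])+1e-12; th=np.arctan2(r,q[:,2])
        a=q[:,0]/r*th; b=q[:,1]/r*th
    else: a=q[:,0]/q[:,2]; b=q[:,1]/q[:,2]
    return np.stack([a*K[0,0]+K[0,2],b*K[1,1]+K[1,2]],1)
def tri(ca,pa,cb,pb,fa=False,fb=False):
    da=rays(ca,pa,fa)[0]; db=rays(cb,pb,fb)[0]
    s=np.linalg.lstsq(np.stack([da,-db],1),cb["position"]-ca["position"],rcond=None)[0]
    A=ca["position"]+da*s[0]; B=cb["position"]+db*s[1]
    return (A+B)/2,np.linalg.norm(A-B)
E
python3 - <<'E'
from h import *
a=cv2.imread("pics/top0.png")
cv2.imwrite("pics/top_tins.png",cv2.resize(a[160:320,320:540],None,fx=3.5,fy=3.5,interpolation=cv2.INTER_CUBIC))
cv2.imwrite("pics/top_rack.png",cv2.resize(a[190:340,170:300],None,fx=4,fy=4,interpolation=cv2.INTER_CUBIC))
E
```

```text
(no output)
```

View pics/top_tins.png

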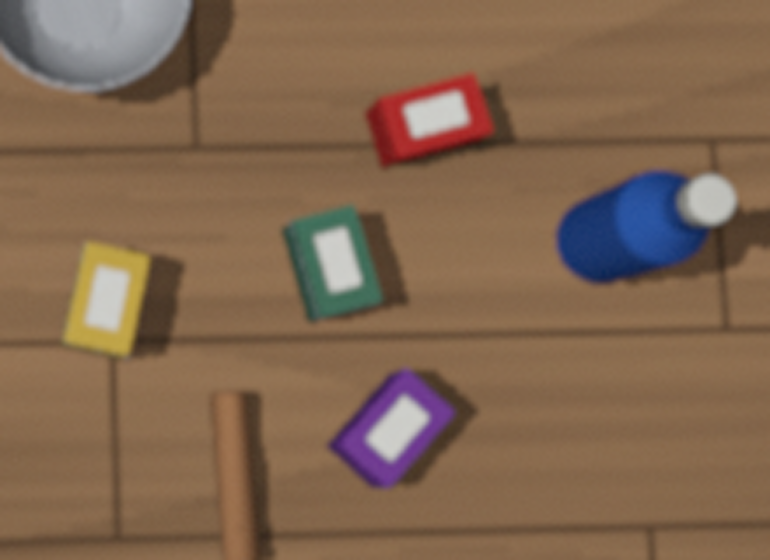

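View pics/top_rack.png

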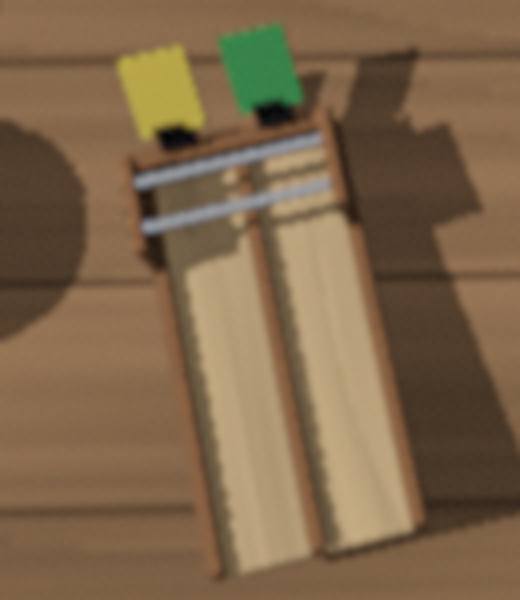

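The crops confirm it. The tin at crop (337,265), which is (416,236) in the top view, is the only green one; the others there are yellow, purple and red. Of the tags, yellow is on the left (+y) lane and green on the right. Next come the coarse poses.

```bash
cat > m1.py <<'E'
from h import *
ct=calibration("top"); cs=calibration("scene")
T=cv2.imread("pics/top0.png"); S=cv2.imread("pics/scene0.png")
def lab(img,box):
    x0,y0,x1,y1=box; h=cv2.cvtColor(img[y0:y1,x0:x1],cv2.COLOR_BGR2HSV)
    m=((h[...,1]<70)&(h[...,2]>150)).astype(np.uint8)
    n,_,st,ce=cv2.connectedComponentsWithStats(m); k=1+np.argmax(st[1:,4])
    cnt=max(cv2.findContours(m,cv2.RETR_EXTERNAL,cv2.CHAIN_APPROX_NONE)[0],key=len)
    b=cv2.boxPoints(cv2.minAreaRect(cnt))
    return ce[k]+[x0,y0], b+[x0,y0], st[k,4]
for n,bt,bs in [("yellow",(335,225,368,265),(270,232,306,268)),("green",(400,215,433,255),(206,233,236,266))]:
    c,b,A=lab(T,bt); c2,b2,A2=lab(S,bs)
    P=onz(ct,c,.044)[0]; B=onz(ct,b,.044)
    e=[B[1]-B[0],B[2]-B[1]]; L=max(e,key=np.linalg.norm)
    print(n,c,A,c2,A2,"top@44",P.round(4),"tri",[np.round(v,4) for v in tri(ct,c,cs,c2)],"yaw",np.degrees(np.arctan2(L[1],L[0])).round(1),[np.linalg.norm(v).round(4) for v in e], "scene@44",onz(cs,c2,.044)[0].round(4))
f=lambda u,v:(170+u/4-.375,190+v/4-.375)
UL=onz(ct,f(140,228),.0934)[0];UR=onz(ct,f(332,184),.0934)[0]
LL=onz(ct,f(136,183),.0875)[0];LR=onz(ct,f(326,138),.0875)[0]
MW=onz(ct,f(318,550),.080+.0118)[0]
print("rod ends",UL,UR,LL,LR,"len",np.linalg.norm(UL-UR),"mid gap",(LL+LR-UL-UR)/2,MW)
d=(UL-UR);print("yaw from rods",np.degrees(np.arctan2(-d[0],d[1])))
v=(UL+UR)/2-MW; print("yaw from axis",np.degrees(np.arctan2(v[1],v[0])),np.linalg.norm(v[:2]))
E
python3 m1.py
```

```text
yellow [350.20588235 244.67058824] 170 [287.57894737 243.21052632] 95 top@44 [ 0.5734 -0.087   0.044 ] tri [array([ 0.5736, -0.088 ,  0.0444]), np.float64(0.0022)] yaw -14.1 [np.float64(0.0414), np.float64(0.0237)] scene@44 [ 0.5731 -0.0893  0.044 ]
green [416.07386364 233.82386364] 176 [219.41085271 241.68217054] 129 top@44 [ 0.5967 -0.2469  0.044 ] tri [array([ 0.597 , -0.248 ,  0.0446]), np.float64(0.0024)] yaw -166.7 [np.float64(0.0246), np.float64(0.0428)] scene@44 [ 0.5961 -0.2497  0.044 ]
rod ends [0.56962631 0.24903482 0.0934    ] [0.59284244 0.14031443 0.0934    ] [0.59624029 0.25275502 0.0875    ] [0.62039318 0.14428362 0.0875    ] len 0.11117154603682355 mid gap [ 0.02708236  0.00384469 -0.0059    ] [0.38702261 0.14934222 0.0918    ]
yaw from rods 12.053889020907015
yaw from axis 13.138588518785918 0.19943228544186928
```

Triangulated label heights come out at 44 mm and the rod spacing at 28 mm, so the measurements are consistent. Rack yaw is about 12.5°. I'll plan the moves from these.

```bash
cat > plan.py <<'E'
from h import *
from scipy.spatial.transform import Rotation as Ro
def Rdown(yawdeg):  # tool pointing down, tool x at yaw
    c,s=np.cos(np.radians(yawdeg)),np.sin(np.radians(yawdeg))
    return np.array([[c,s,0],[s,-c,0],[0,0,-1.]])
def delta(p,R,frm=None):
    s=get_state(); p0,R0=(s["tool_pos"],s["tcp_rot"]) if frm is None else frm
    d=R0.T@(np.asarray(p)-p0); r=Ro.from_matrix(R0.T@R).as_rotvec()
    print("shift mm",(d*1000).round(1),"turn rad",r.round(4),"deg",np.degrees(np.linalg.norm(r)).round(1))
    return d,r
E
python3 - <<'E'
from plan import *
s=get_state()
c=calibration("wrist"); print("cam in tool",s["tcp_rot"].T@(c["position"]-s["tool_pos"]),s["tcp_rot"].T@c["orientation"])
R=Rdown(165.9)
delta([.573,-.088,.30],R)
delta([.573,-.088,.16],R)
delta([.573,-.088,.16],R,(np.array([.573,-.088,.30]),R))
print("spreader",onz(calibration("top"),[100,246],.1))
E
```

```text
cam in tool [ 0.0720595   0.00021722 -0.16199966] [[ 2.66085163e-04 -9.59465728e-01 -2.81825203e-01]
 [ 9.99999881e-01  1.39928840e-04  4.67765844e-04]
 [-4.09369823e-04 -2.81825294e-01  9.59465651e-01]]
shift mm [-561.9 -532.1  -86.7] turn rad [-0.0015 -0.     -0.1547] deg 8.9
shift mm [-561.9 -531.9   53.3] turn rad [-0.0015 -0.     -0.1547] deg 8.9
shift mm [  0.   0. 140.] turn rad [0. 0. 0.] deg 0.0
spreader [[0.57467439 0.48093494 0.1       ]]
```

```bash
python3 -m crank '[{"x":-0.02,"y":-0.02,"z":-0.055},{"x":-0.562,"y":-0.532,"z":-0.087,"rz":-0.155},{"x":-0.562,"y":-0.532,"z":-0.087,"rz":-0.155},{"x":-0.562,"y":-0.532,"z":-0.087,"rz":-0.155},{"x":-0.562,"y":-0.532,"z":-0.087,"rz":-0.155},{"x":-0.562,"y":-0.532,"z":-0.087,"rz":-0.155},{"x":-0.562,"y":-0.532,"z":-0.087,"rz":-0.155},{"x":-0.562,"y":-0.532,"z":-0.087,"rz":-0.155}]' 1 40
python3 - <<'E'
from plan import *
delta([.573,-.088,.16],Rdown(165.9))
E
```

```text
shift mm [-561.9 -531.9   53.3] turn rad [-0.0015 -0.     -0.1547] deg 8.9invalid input at $[0]: expected keys x, y, z, rx, ry, rz
```

```bash
python3 -m crank '[{"x":-0.02,"y":-0.02,"z":-0.055,"rx":0,"ry":0,"rz":0},{"x":-0.562,"y":-0.532,"z":-0.087,"rx":0,"ry":0,"rz":-0.155},{"x":-0.562,"y":-0.532,"z":-0.087,"rx":0,"ry":0,"rz":-0.155},{"x":-0.562,"y":-0.532,"z":-0.087,"rx":0,"ry":0,"rz":-0.155},{"x":-0.562,"y":-0.532,"z":-0.087,"rx":0,"ry":0,"rz":-0.155},{"x":-0.562,"y":-0.532,"z":-0.087,"rx":0,"ry":0,"rz":-0.155},{"x":-0.562,"y":-0.532,"z":-0.087,"rx":0,"ry":0,"rz":-0.155},{"x":-0.562,"y":-0.532,"z":-0.087,"rx":0,"ry":0,"rz":-0.155}]' 1 40
python3 - <<'E'
from plan import *
delta([.573,-.088,.16],Rdown(165.9))
E
```

```text
time_s: 1.15
tool_pos: [0.4498, 0.193, 0.2871]
tcp_rot: [[-0.97, 0.243, 0.0], [0.243, 0.97, 0.0], [-0.0, 0.0, -1.0]]
wrist_force: [0.7, 1.0, -0.0]
grip_width: 0.0855
shift mm [-187.9 -242.6  127. ] turn rad [0.0004 0.0001 0.0005] deg 0.0
```

The arm is passing above the rack, so I'll take a wrist picture of it from here.

Run:
```python
from plan import *
import pickle
c=calibration("wrist"); im=cv2.cvtColor(capture("wrist"),cv2.COLOR_RGB2BGR)
pickle.dump(c,open("w1.pkl","wb")); cv2.imwrite("pics/w1.png",im)
```

```text
(no output)
```

View pics/w1.png

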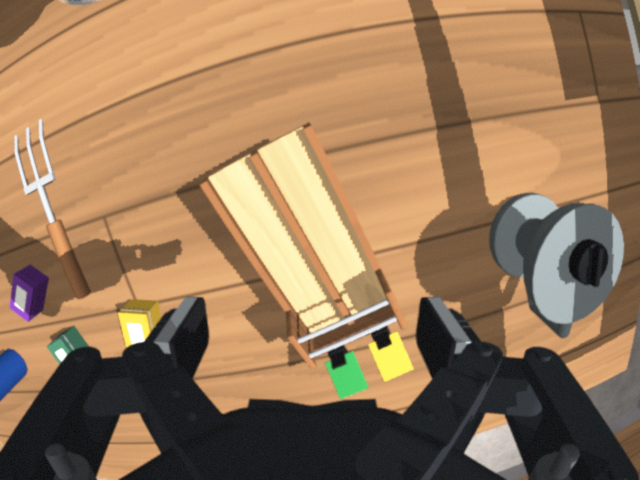

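The rack is fully visible: its upper end runs from (205,182) to (308,127), the rods are near (345,320), and the green (346,375) and yellow (391,357) tags match the top view. I'll enlarge it for corner points.

Run:
```python
import cv2
a=cv2.imread("pics/w1.png")
cv2.imwrite("pics/w1a.png",cv2.resize(a[115:215,190:340],None,fx=5,fy=5,interpolation=cv2.INTER_CUBIC))
cv2.imwrite("pics/w1b.png",cv2.resize(a[270:390,270:430],None,fx=5,fy=5,interpolation=cv2.INTER_CUBIC))
```

```text
(no output)
```

View pics/w1a.png

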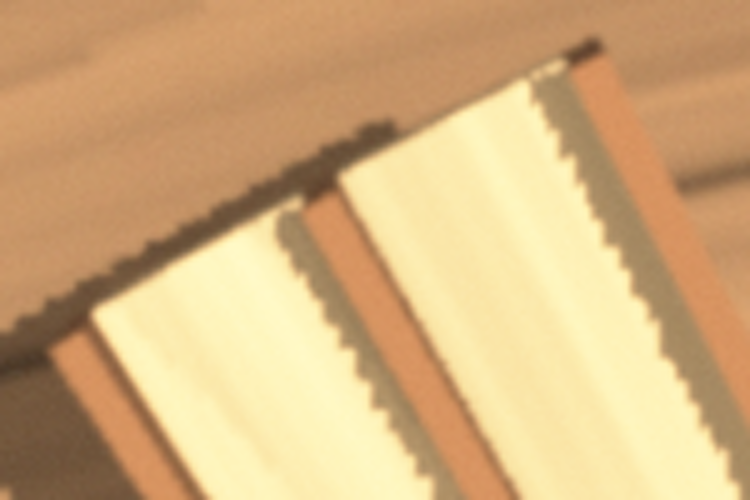

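View pics/w1b.png

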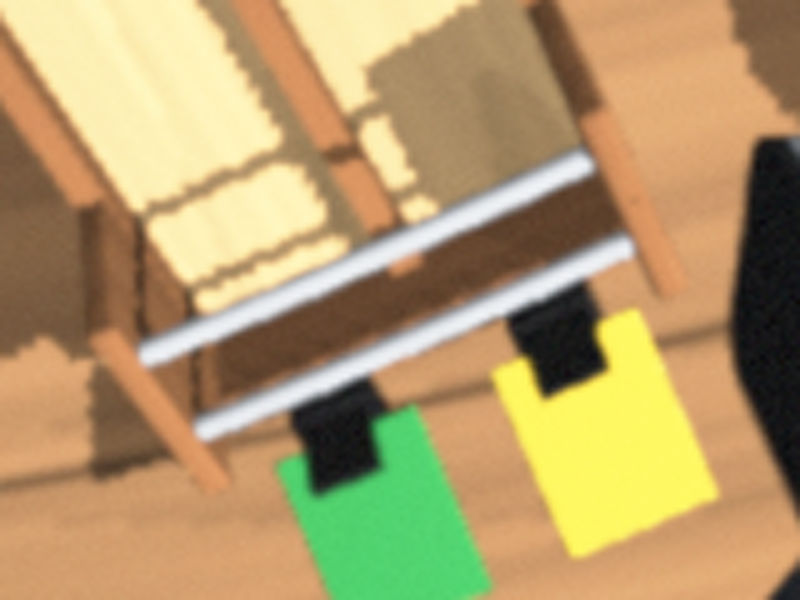

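```bash
cat > rackfit.py <<'E'
from plan import *
import pickle
A=.21
def s2r(p): # stop frame -> rack frame (mm)
    x,y,z=p; return np.array([120+x*np.cos(A)+z*np.sin(A), y, 30-x*np.sin(A)+z*np.cos(A)])
def fit2d(W,M):
    w=W[:,:2];m=M[:,:2];wc,mc=w.mean(0),m.mean(0)
    H=(m-mc).T@(w-wc); th=np.arctan2(H[0,1]-H[1,0],H[0,0]+H[1,1])
    R=np.array([[np.cos(th),-np.sin(th)],[np.sin(th),np.cos(th)]]); t=wc-R@mc
    return th,t,(w-(m@R.T+t))@R   # residual in rack axes
E
python3 - <<'E'
from rackfit import *
c=pickle.load(open("w1.pkl","rb"))
ca=lambda u,v:(190+(u+.5)/5-.5,115+(v+.5)/5-.5)
cb=lambda u,v:(270+(u+.5)/5-.5,270+(v+.5)/5-.5)
pts=[(ca(50,348),(-240,-62,12)),(ca(86,322),(-240,-54,12)),(ca(304,208),(-240,-4,12)),(ca(338,184),(-240,4,12)),(ca(572,70),(-240,54,12)),(ca(605,53),(-240,62,12)),
(ca(92,310),(-240,-54,0)),(ca(303,198),(-240,-4,0)),(ca(338,178),(-240,4,0)),(ca(565,62),(-240,54,0)),
(cb(143,355),(-46,-54,55)),(cb(590,160),(-46,54,55)),(cb(200,432),(-18,-54,55)),(cb(632,248),(-18,54,55))]
M=np.array([s2r(p) for _,p in pts])/1000
W=np.array([onz(c,q,m[2],True)[0] for (q,_),m in zip(pts,M)])
th,t,r=fit2d(W,M); print("yaw",np.degrees(th),"origin",t); print((r*1000).round(1))
th2,t2,_=fit2d(W[:10],M[:10]);th3,t3,_=fit2d(W[10:],M[10:]);print(np.degrees(th2),t2,np.degrees(th3),t3)
E
```

```text
yaw 12.45587702240466 origin [0.4975814 0.1752503]
[[-0.4 -0.4]
 [-1.4  0.9]
 [-0.4  0.5]
 [-1.4  0.6]
 [-0.4  0.5]
 [-0.5 -0.5]
 [-0.6 -0.4]
 [ 0.  -0.8]
 [-0.2 -0.7]
 [-0.1 -0.2]
 [ 0.8 -0.1]
 [ 1.   0.2]
 [ 1.6  0. ]
 [ 2.2  0.4]]
12.269876661442442 [0.49713281 0.17472478] 12.26668084356558 [0.49882882 0.17598958]
```

The fit agrees within about 1 mm across the lanes: rack yaw 12.4°, origin (0.4976, 0.1753). Now to above the yellow tin.

```bash
python3 -m crank '[{"x":-0.188,"y":-0.243,"z":0.05,"rx":0,"ry":0,"rz":0},{"x":-0.188,"y":-0.243,"z":0.07,"rx":0,"ry":0,"rz":0},{"x":-0.188,"y":-0.243,"z":0.1,"rx":0,"ry":0,"rz":0},{"x":-0.188,"y":-0.243,"z":0.127,"rx":0,"ry":0,"rz":0},{"x":-0.188,"y":-0.243,"z":0.127,"rx":0,"ry":0,"rz":0},{"x":-0.188,"y":-0.243,"z":0.127,"rx":0,"ry":0,"rz":0},{"x":-0.188,"y":-0.243,"z":0.127,"rx":0,"ry":0,"rz":0}]' 1 40
python3 - <<'E'
from plan import *
import pickle
c=calibration("wrist"); im=cv2.cvtColor(capture("wrist"),cv2.COLOR_RGB2BGR)
pickle.dump(c,open("w2.pkl","wb")); cv2.imwrite("pics/w2.png",im)
delta([.573,-.088,.027],Rdown(165.9))
E
```

```text
time_s: 2.08
tool_pos: [0.5718, -0.088, 0.1585]
tcp_rot: [[-0.969, 0.247, -0.003], [0.247, 0.969, -0.001], [0.003, -0.001, -1.0]]
wrist_force: [-0.8, 1.3, 0.3]
grip_width: 0.0852
shift mm [ -1.4  -1.6 132.5] turn rad [ 0.0001 -0.0015 -0.0006] deg 0.1
```

View pics/w2.png

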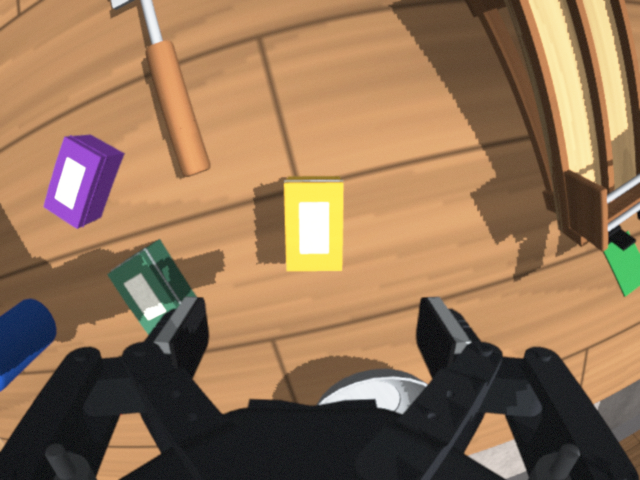

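The yellow tin is at (314,228), square to the jaws, with its label at (314,228). The green tin is at (152,288), the purple distractor at (84,180) and the bowl at the bottom (370,390).

Run:
```python
from plan import *
import pickle
c=pickle.load(open("w2.pkl","rb")); a=cv2.imread("pics/w2.png"); h=cv2.cvtColor(a,cv2.COLOR_BGR2HSV)
m=((h[...,1]<60)&(h[...,2]>200)).astype(np.uint8); m[:, :270]=0; m[:,360:]=0; m[:180]=0; m[280:]=0
cnt=max(cv2.findContours(m,cv2.RETR_EXTERNAL,cv2.CHAIN_APPROX_NONE)[0],key=cv2.contourArea)
b=cv2.boxPoints(cv2.minAreaRect(cnt)); ctr=cv2.moments(m,True); q=(ctr["m10"]/ctr["m00"],ctr["m01"]/ctr["m00"])
B=onz(c,b,.044,True); print(q,b.round(1)); print("center",onz(c,q,.044,True)[0], B.mean(0))
for i in range(4):
    v=B[(i+1)%4]-B[i]; print(np.linalg.norm(v).round(4),np.degrees(np.arctan2(v[1],v[0])).round(1))
p=onz(c,q,.044,True)[0]; delta([p[0],p[1],.027],Rdown(165.9))
```

```text
(313.58446601941745, 227.36699029126214) [[299. 202.]
 [328. 202.]
 [328. 253.]
 [299. 253.]]
center [ 0.57304012 -0.08679572  0.044     ] [ 0.57347901 -0.08697069  0.044     ]
0.022 75.8
0.0407 -13.6
0.0228 -104.3
0.0407 165.2
shift mm [ -1.1  -0.4 132.5] turn rad [ 0.0001 -0.0015 -0.0006] deg 0.1
```

```bash
python3 -m crank '[{"x":-0.001,"y":0,"z":0.05,"rx":0,"ry":-0.0015,"rz":0},{"x":-0.001,"y":0,"z":0.1,"rx":0,"ry":-0.0015,"rz":0},{"x":-0.001,"y":0,"z":0.132,"rx":0,"ry":-0.0015,"rz":0},{"x":-0.001,"y":0,"z":0.132,"rx":0,"ry":-0.0015,"rz":0},{"x":-0.001,"y":0,"z":0.132,"rx":0,"ry":-0.0015,"rz":0}]' 1 40
python3 -m crank '[{"x":0,"y":0,"z":0,"rx":0,"ry":0,"rz":0},{"x":0,"y":0,"z":0,"rx":0,"ry":0,"rz":0},{"x":0,"y":0,"z":0,"rx":0,"ry":0,"rz":0},{"x":0,"y":0,"z":0,"rx":0,"ry":0,"rz":0},{"x":0,"y":0,"z":0,"rx":0,"ry":0,"rz":0},{"x":0,"y":0,"z":0,"rx":0,"ry":0,"rz":0}]' 0 40
```

```text
time_s: 2.75
tool_pos: [0.5751, -0.0857, 0.0299]
tcp_rot: [[-0.97, 0.242, 0.005], [0.242, 0.97, 0.0], [-0.004, 0.001, -1.0]]
wrist_force: [-0.7, -0.2, 0.1]
grip_width: 0.0857
time_s: 3.5
tool_pos: [0.5735, -0.0867, 0.0279]
tcp_rot: [[-0.97, 0.243, 0.001], [0.243, 0.97, -0.0], [-0.001, 0.0, -1.0]]
wrist_force: [0.4, -1.1, 0.4]
grip_width: 0.0001
```

The jaws shut completely, so the tin was missed. Looking.

Run:
```python
from plan import *
for n in ["wrist","scene"]:
    im=cv2.cvtColor(capture(n),cv2.COLOR_RGB2BGR)
    if n=="scene": im=cv2.resize(im[130:320,150:400],None,fx=3,fy=3,interpolation=cv2.INTER_CUBIC)
    cv2.imwrite(f"pics/g1_{n}.png",im)
```

```text
(no output)
```

View pics/g1_wrist.png

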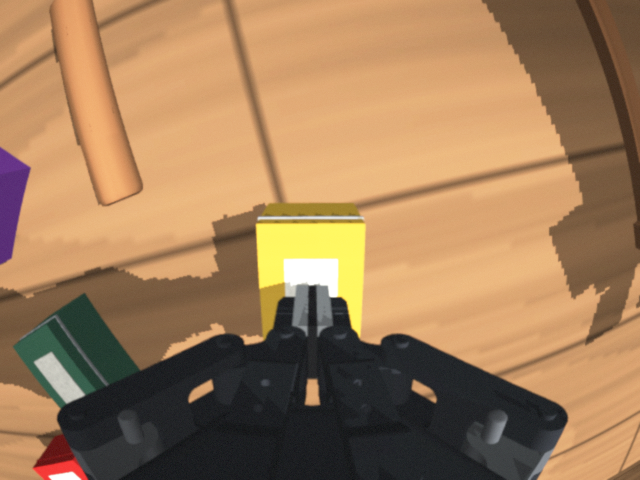

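View pics/g1_scene.png

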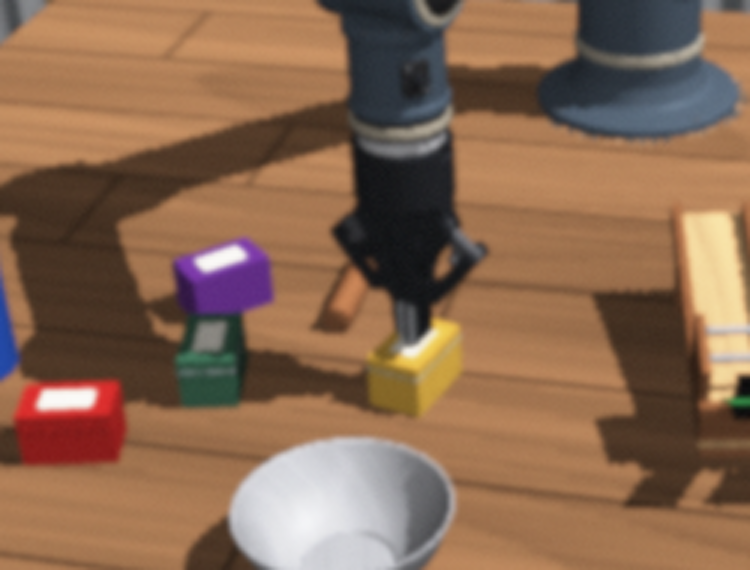

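The fingers shut above the tin: their tips are on the label at wrist (313,290) and scene (286,245), and the tin hasn't moved. That contradicts a TCP at z = 0.028, so I'll triangulate the tips.

Run:
```python
from plan import *
s=get_state(); c=calibration("wrist"); cs=calibration("scene")
print(s["time_s"],s["tool_pos"],s["grip_width"],"tip cmd",s["tool_pos"]+s["tcp_rot"]@[0,0,.011])
for o in [(0,0,-.02),(0,0,-.008),(0,0,0),(0,0,.011)]:
    P=s["tool_pos"]+s["tcp_rot"]@o; print(o,"wrist px",project(c,P,True).round(1),"scene px",project(cs,P).round(1))
print("tri",tri(c,[313,290],cs,[286,246],True,False))
a=cv2.cvtColor(capture("wrist"),cv2.COLOR_RGB2BGR)
b=cv2.cvtColor(capture("scene"),cv2.COLOR_RGB2BGR)
cv2.imwrite("pics/g2w.png",cv2.resize(a[200:360,240:390],None,fx=4,fy=4,interpolation=cv2.INTER_CUBIC))
cv2.imwrite("pics/g2s.png",cv2.resize(b[200:280,250:330],None,fx=7,fy=7,interpolation=cv2.INTER_CUBIC))
```

```text
3.6 [ 0.57353799 -0.08670615  0.02786027] 0.0001847758936113752 tip cmd [ 0.57355217 -0.08670932  0.01686028]
(0, 0, -0.02) wrist px [[311.2 305.5]] scene px [[288.5 242. ]]
(0, 0, -0.008) wrist px [[311.3 293.7]] scene px [[288.8 246.3]]
(0, 0, 0) wrist px [[311.3 286.6]] scene px [[289.  249.2]]
(0, 0, 0.011) wrist px [[311.3 277.7]] scene px [[289.2 253. ]]
tri (array([ 0.57315343, -0.08949344,  0.03546963]), np.float64(0.0080371855395277))
```

View pics/g2w.png

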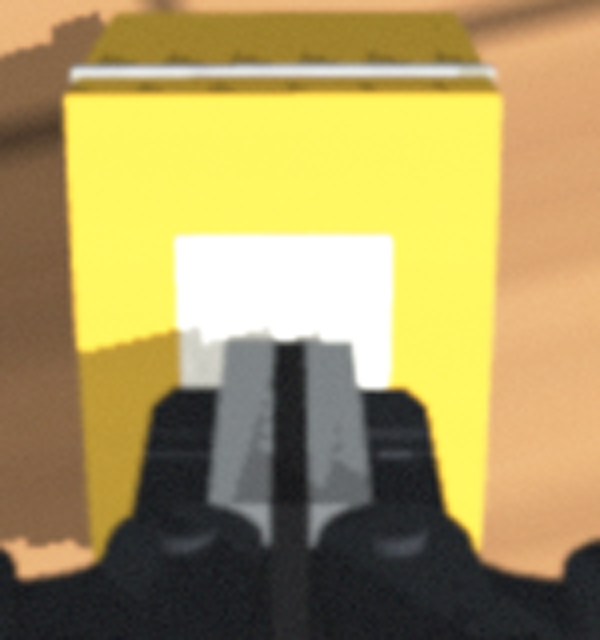

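View pics/g2s.png

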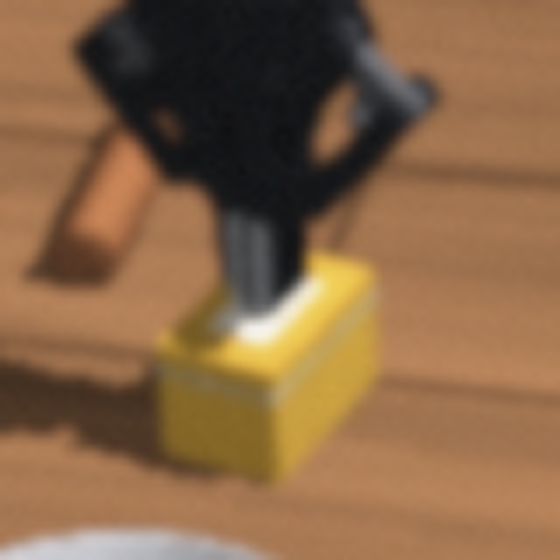

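Run:
```python
from plan import *
s=get_state(); c=calibration("wrist"); cs=calibration("scene")
R=s["tcp_rot"];p=s["tool_pos"]
g=lambda u,v:(240+(u+.5)/4-.5,200+(v+.5)/4-.5)
E=onz(c,[g(65,95),g(502,95)],.044,True); print("front top edge",E,np.linalg.norm(E[0]-E[1]))
F=onz(c,[g(70,70),g(497,70)],.034,True); print("lid line?",F,np.linalg.norm(F[0]-F[1]))
print("tin edge in tool frame",(E-p)@R)
print("tip on plane .044 in tool:",(onz(c,[g(225,340),g(352,340),g(290,340)],.044,True)-p)@R)
for x in (-.011,.011):
  for z in (-.03,-.02,-.01,0,.011):
    P=p+R@[x,0,z]; print((x,z),project(c,P,True).round(1),project(cs,P).round(1))
print("open: (0,.0427,z)")
for z in (-.03,-.02,-.01,0,.011):
    P=p+R@[.011,.0427,z]; Q=p+R@[-.011,.0427,z]; print(z,project(c,P,True).round(1),project(c,Q,True).round(1))
```

```text
front top edge [[ 0.53401052 -0.1000344   0.044     ]
 [ 0.54484617 -0.05684275  0.044     ]] 0.04453009903508133
lid line? [[ 0.53354699 -0.10085409  0.034     ]
 [ 0.54480915 -0.05596979  0.034     ]] 0.04627565617428867
tin edge in tool frame [[ 0.03512381 -0.0225887  -0.01616414]
 [ 0.03512158  0.0219414  -0.01616189]]
tip on plane .044 in tool: [[ 0.00810431 -0.00659602 -0.01612509]
 [ 0.0081049   0.00698092 -0.01612441]
 [ 0.00811803  0.00035279 -0.01612476]]
(-0.011, -0.03) [[311.3 339.8]] [[286.  240.8]]
(-0.011, -0.02) [[311.3 327.8]] [[286.2 244.4]]
(-0.011, -0.01) [[311.3 317. ]] [[286.4 248. ]]
(-0.011, 0) [[311.4 307.2]] [[286.7 251.6]]
(-0.011, 0.011) [[311.4 297.5]] [[286.9 255.4]]
(0.011, -0.03) [[311.2 292.1]] [[290.6 236.1]]
(0.011, -0.02) [[311.3 282. ]] [[290.8 239.7]]
(0.011, -0.01) [[311.3 273.1]] [[291.  243.3]]
(0.011, 0) [[311.3 265.1]] [[291.3 246.8]]
(0.011, 0.011) [[311.4 257.2]] [[291.5 250.7]]
open: (0,.0427,z)
-0.03 [[417.8 290.6]] [[411.9 337.4]]
-0.02 [[411.7 280.9]] [[406.7 325.9]]
-0.01 [[406.3 272.3]] [[401.9 315.4]]
0 [[401.3 264.5]] [[397.5 305.9]]
0.011 [[396.4 256.9]] [[393.1 296.5]]
```

Both views put the shut tips about 20 mm *behind* the reported TCP (world z ≈ 0.048), and the open ones about 35 mm behind. So the real fingers stand about 32 mm farther back than described. I'll open here and descend by that much more.

```bash
python3 -m crank '[{"x":0,"y":0,"z":-0.004,"rx":0,"ry":0,"rz":0},{"x":0,"y":0,"z":-0.004,"rx":0,"ry":0,"rz":0},{"x":0,"y":0,"z":-0.004,"rx":0,"ry":0,"rz":0},{"x":0,"y":0,"z":-0.004,"rx":0,"ry":0,"rz":0},{"x":0,"y":0,"z":-0.004,"rx":0,"ry":0,"rz":0}]' 1 40
python3 - <<'E'
from plan import *
import pickle
c=calibration("wrist"); a=cv2.cvtColor(capture("wrist"),cv2.COLOR_RGB2BGR); cv2.imwrite("pics/g3.png",a)
s=get_state();R=s["tcp_rot"];p=s["tool_pos"];print(p,s["grip_width"])
for x in (.011,-.011):
  for z in (-.05,-.04,-.03,-.02,0):
    print((x,z),project(c,p+R@[x,.0427,z],True).round(1))
E
```

```text
time_s: 4.32
tool_pos: [0.5735, -0.0867, 0.0319]
tcp_rot: [[-0.97, 0.243, 0.001], [0.243, 0.97, -0.0], [-0.001, 0.0, -1.0]]
wrist_force: [-0.6, 1.0, 0.4]
grip_width: 0.0851
[ 0.57352289 -0.08667843  0.03188322] 0.08537057872495096
(0.011, -0.05) [[432.1 313.7]]
(0.011, -0.04) [[424.5 301.4]]
(0.011, -0.03) [[417.7 290.5]]
(0.011, -0.02) [[411.7 280.9]]
(0.011, 0) [[401.3 264.4]]
(-0.011, -0.05) [[423.9 364.3]]
(-0.011, -0.04) [[417.6 350.1]]
(-0.011, -0.03) [[411.8 337.3]]
(-0.011, -0.02) [[406.6 325.8]]
(-0.011, 0) [[397.4 305.9]]
```

View pics/g3.png

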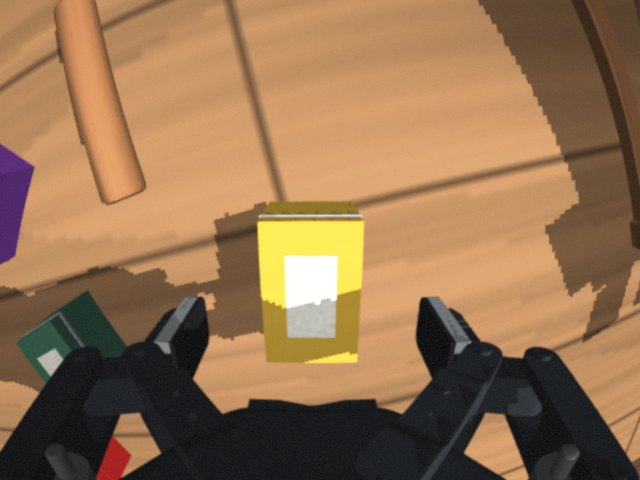

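The open pad tips, at (180,300) and (428,298), match z ≈ −35 mm in the tool frame, and the yellow tin is centred between them at (312,290). Descending 40 mm.

```bash
python3 -m crank '[{"x":0,"y":0,"z":0.02,"rx":0,"ry":0,"rz":0},{"x":0,"y":0,"z":0.03,"rx":0,"ry":0,"rz":0},{"x":0,"y":0,"z":0.04,"rx":0,"ry":0,"rz":0},{"x":0,"y":0,"z":0.04,"rx":0,"ry":0,"rz":0},{"x":0,"y":0,"z":0.04,"rx":0,"ry":0,"rz":0}]' 1 40
python3 -m crank '[{"x":0,"y":0,"z":0,"rx":0,"ry":0,"rz":0},{"x":0,"y":0,"z":0,"rx":0,"ry":0,"rz":0},{"x":0,"y":0,"z":0,"rx":0,"ry":0,"rz":0},{"x":0,"y":0,"z":0,"rx":0,"ry":0,"rz":0},{"x":0,"y":0,"z":0,"rx":0,"ry":0,"rz":0},{"x":0,"y":0,"z":0,"rx":0,"ry":0,"rz":0}]' 0 50
```

```text
time_s: 5.0
tool_pos: [0.574, -0.0868, -0.0078]
tcp_rot: [[-0.97, 0.243, 0.002], [0.243, 0.97, -0.0], [-0.002, 0.0, -1.0]]
wrist_force: [0.5, -0.2, 0.0]
grip_width: 0.0852
time_s: 5.75
tool_pos: [0.5741, -0.0868, -0.0076]
tcp_rot: [[-0.97, 0.243, 0.002], [0.243, 0.97, -0.0], [-0.002, 0.0, -1.0]]
wrist_force: [-1.1, -0.2, 6.0]
grip_width: 0.0436
```

Gripped at 43.6 mm. Now the pre-place pose over the yellow lane.

```bash
cat >> rackfit.py <<'E'
YAW=np.radians(12.4); T0=np.array([.4976,.1753,0])
def Rs(): 
    c,s=np.cos(YAW),np.sin(YAW); Rz=np.array([[c,-s,0],[s,c,0],[0,0,1]])
    Ry=np.array([[np.cos(A),0,np.sin(A)],[0,1,0],[-np.sin(A),0,np.cos(A)]])
    return Rz@Ry
def s2w(p):
    c,s=np.cos(YAW),np.sin(YAW); q=s2r(p)/1000
    return np.array([c*q[0]-s*q[1],s*q[0]+c*q[1],q[2]])+T0
def Rtool(flip=False): # tool z into the floor, tool x uphill (flip: downhill)
    R=Rs(); return np.stack([R[:,0],-R[:,1],-R[:,2]],1) if flip else np.stack([-R[:,0],R[:,1],-R[:,2]],1)
def tcp_in_stop():
    st=get_state(); o=s2w((0,0,0)); return ((st["tool_pos"]-o)@Rs()*1000).round(1)
E
python3 - <<'E'
from rackfit import *
print(s2w((-115,29,-7.6)),s2w((-115,29,60-7.6)),Rtool().round(3)); 
s=get_state()
print("lift then:"); 
up=(s["tool_pos"]+[0,0,.16],s["tcp_rot"])
delta(s2w((-115,29,60-7.6)),Rtool(),up)
delta(s2w((-115,29,60-7.6)),Rtool())
E
```

```text
[0.49717621 0.20489949 0.04653985] [0.50939203 0.20758531 0.10522171] [[-0.955 -0.215 -0.204]
 [-0.21   0.977 -0.045]
 [ 0.208  0.    -0.978]]
lift then:
shift mm [134.5 269.7  47. ] turn rad [ 0.0483  0.2087 -0.4606] deg 29.1
shift mm [ 134.1  269.8 -113. ] turn rad [ 0.0483  0.2087 -0.4606] deg 29.1
```

```bash
python3 -m crank '[{"x":0,"y":0,"z":-0.05,"rx":0,"ry":0,"rz":0},{"x":0,"y":0.01,"z":-0.11,"rx":0,"ry":0,"rz":0},{"x":0.02,"y":0.05,"z":-0.15,"rx":0.012,"ry":0.052,"rz":-0.115},{"x":0.05,"y":0.1,"z":-0.15,"rx":0.024,"ry":0.104,"rz":-0.23},{"x":0.075,"y":0.15,"z":-0.15,"rx":0.036,"ry":0.156,"rz":-0.345},{"x":0.1,"y":0.2,"z":-0.15,"rx":0.048,"ry":0.209,"rz":-0.46},{"x":0.12,"y":0.24,"z":-0.145,"rx":0.048,"ry":0.209,"rz":-0.46},{"x":0.134,"y":0.27,"z":-0.13,"rx":0.048,"ry":0.209,"rz":-0.46}]'
python3 -m crank '[{"x":0,"y":0,"z":0,"rx":0,"ry":0,"rz":0},{"x":0,"y":0,"z":0,"rx":0,"ry":0,"rz":0},{"x":0,"y":0,"z":0,"rx":0,"ry":0,"rz":0}]'
python3 - <<'E'
from rackfit import *
import pickle
print(tcp_in_stop()); delta(s2w((-115,29,-7.6)),Rtool())
c=calibration("wrist"); a=cv2.cvtColor(capture("wrist"),cv2.COLOR_RGB2BGR); cv2.imwrite("pics/p1.png",a); pickle.dump(c,open("p1.pkl","wb"))
E
```

```text
time_s: 6.75
tool_pos: [0.5083, 0.2105, 0.1212]
tcp_rot: [[-0.955, -0.217, -0.205], [-0.212, 0.976, -0.044], [0.209, 0.001, -0.978]]
wrist_force: [0.1, 0.1, -1.2]
grip_width: 0.0435
time_s: 7.12
tool_pos: [0.5097, 0.2063, 0.1219]
tcp_rot: [[-0.956, -0.212, -0.204], [-0.207, 0.977, -0.045], [0.209, -0.0, -0.978]]
wrist_force: [0.5, -0.5, -1.1]
grip_width: 0.0434
[-118.4   27.6   68.7]
shift mm [-3.5  1.4 76.3] turn rad [ 0.0003 -0.0009 -0.003 ] deg 0.2
```

View pics/p1.png

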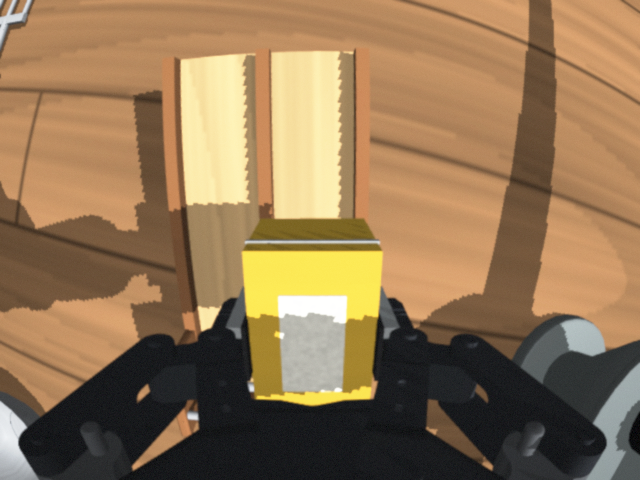

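The view is straight down the lanes, with the tin (312,330) over the right-hand (+y, yellow) lane between the middle wall (264) and the outer wall (363). I'll check the wall lines against my rack frame.

Run:
```python
from rackfit import *
import pickle
c=pickle.load(open("p1.pkl","rb")); a=cv2.imread("pics/p1.png"); 
hsv=cv2.cvtColor(a,cv2.COLOR_BGR2HSV)
for r in (80,110,140,170,200):
    row=hsv[r,150:390]; print(r,"S:",[int(v) for v in row[95:130:1,1]] if r==110 else "")
    m=((row[:,1]>120)).astype(int); d=np.flatnonzero(np.diff(m))+150.5; print(d)
R=Rs();o=s2w((0,0,0))
def ys(px,z): return ((onplane(c,px,s2w((0,0,z)),R[:,2],True)-o)@R*1000).round(1)
print(ys([(165,60),(178,60),(257,50),(270,52),(356,50),(369,50)],12))
print("tin front top corners",ys([(244,250),(381,250)],44+68.7+7.6))
```

```text
80 S: 
[179.5 254.5 270.5 353.5 382.5 383.5]
110 S: [103, 107, 106, 103, 104, 106, 103, 108, 106, 109, 120, 134, 140, 141, 139, 141, 143, 141, 139, 139, 140, 139, 143, 142, 140, 136, 117, 103, 95, 93, 90, 88, 88, 87, 86]
[150.5 151.5 153.5 154.5 157.5 158.5 159.5 160.5 180.5 255.5 270.5 354.5
 376.5 377.5 382.5 383.5 384.5 385.5]
140 S: 
[151.5 152.5 153.5 154.5 155.5 156.5 158.5 160.5 162.5 181.5 255.5 271.5
 354.5 371.5 372.5 374.5 375.5 384.5 385.5]
170 S: 
[157.5 158.5 160.5 162.5 182.5 256.5 272.5 354.5]
200 S: 
[152.5 154.5 156.5 158.5 163.5 166.5 184.5 257.5 272.5 353.5 378.5 379.5]
[[-238.9  -60.9   12. ]
 [-237.9  -52.3   12. ]
 [-240.    -3.5   12. ]
 [-238.4    4.1   12. ]
 [-239.6   54.    12. ]
 [-239.9   61.6   12. ]]
tin front top corners [[-154.     6.7  120.3]
 [-153.8   50.   120.3]]
```

The walls read −3.5/4.1, 54.0 and 61.6 against −4/4, 54 and 62, so the frame is within half a millimetre. The tin is about 0.7 mm to +y of the TCP. Lowering.

```bash
python3 -m crank '[{"x":-0.003,"y":0.001,"z":0.02,"rx":0,"ry":0,"rz":-0.003},{"x":-0.003,"y":0.001,"z":0.04,"rx":0,"ry":0,"rz":-0.003},{"x":-0.003,"y":0.001,"z":0.055,"rx":0,"ry":0,"rz":-0.003},{"x":-0.003,"y":0.001,"z":0.065,"rx":0,"ry":0,"rz":-0.003},{"x":-0.003,"y":0.001,"z":0.071,"rx":0,"ry":0,"rz":-0.003},{"x":-0.003,"y":0.001,"z":0.073,"rx":0,"ry":0,"rz":-0.003},{"x":-0.003,"y":0.001,"z":0.073,"rx":0,"ry":0,"rz":-0.003}]'
python3 - <<'E'
from rackfit import *
print(tcp_in_stop(), get_state()["wrist_force"])
c=calibration("wrist"); a=cv2.cvtColor(capture("wrist"),cv2.COLOR_RGB2BGR); cv2.imwrite("pics/p2.png",a)
E
```

```text
time_s: 8.05
tool_pos: [0.4972, 0.2063, 0.05]
tcp_rot: [[-0.955, -0.217, -0.204], [-0.213, 0.976, -0.044], [0.209, 0.001, -0.978]]
wrist_force: [-0.3, -0.4, -1.7]
grip_width: 0.0433
[-115.4   30.4   -4.1] [-0.31908281 -0.38083448 -1.67476333]
```

View pics/p2.png

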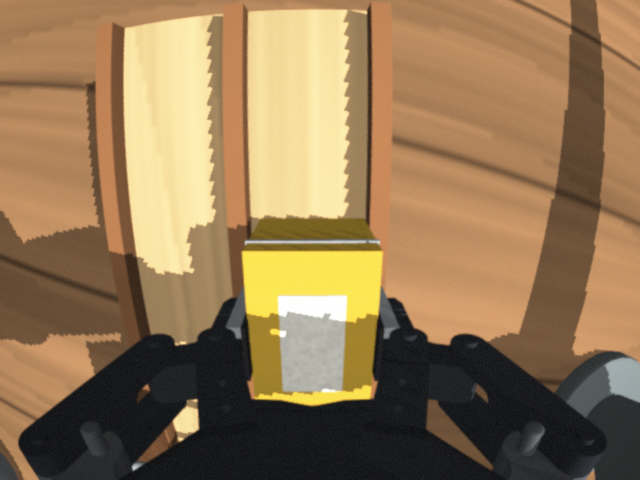

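The tin's lower end is between the walls but about 1.4 mm to +y, so I'll correct that and finish lowering.

```bash
python3 -m crank '[{"x":0,"y":-0.0015,"z":0,"rx":0,"ry":0,"rz":0},{"x":0,"y":-0.0015,"z":0.0015,"rx":0,"ry":0,"rz":0},{"x":0,"y":-0.0015,"z":0.003,"rx":0,"ry":0,"rz":0},{"x":0,"y":-0.0015,"z":0.003,"rx":0,"ry":0,"rz":0},{"x":0,"y":-0.0015,"z":0.003,"rx":0,"ry":0,"rz":0}]'
python3 - <<'E'
from rackfit import *
print(tcp_in_stop(), get_state()["wrist_force"])
E
```

```text
time_s: 8.72
tool_pos: [0.4966, 0.2046, 0.0468]
tcp_rot: [[-0.954, -0.217, -0.205], [-0.213, 0.976, -0.044], [0.21, 0.001, -0.978]]
wrist_force: [0.0, 0.3, -2.7]
grip_width: 0.0433
[-115.7   28.9   -7.5] [ 0.04172004  0.28713514 -2.71454816]
```

```bash
python3 -m crank '[{"x":0,"y":0,"z":0,"rx":0,"ry":0,"rz":0},{"x":0,"y":0,"z":0,"rx":0,"ry":0,"rz":0},{"x":0,"y":0,"z":0,"rx":0,"ry":0,"rz":0},{"x":0,"y":0,"z":0,"rx":0,"ry":0,"rz":0},{"x":0,"y":0,"z":-0.03,"rx":0,"ry":0,"rz":0},{"x":0,"y":0,"z":-0.07,"rx":0,"ry":0,"rz":0},{"x":0.02,"y":0,"z":-0.09,"rx":0,"ry":0,"rz":0},{"x":0.065,"y":0,"z":-0.09,"rx":0,"ry":0,"rz":0}]' 1 50
python3 - <<'E'
from rackfit import *
import pickle
print(tcp_in_stop(), get_state()["wrist_force"])
c=calibration("wrist"); a=cv2.cvtColor(capture("wrist"),cv2.COLOR_RGB2BGR); cv2.imwrite("pics/p3.png",a); pickle.dump(c,open("p3.pkl","wb"))
E
```

```text
time_s: 9.72
tool_pos: [0.4548, 0.1953, 0.1499]
tcp_rot: [[-0.956, -0.216, -0.201], [-0.212, 0.976, -0.043], [0.205, 0.002, -0.979]]
wrist_force: [-0.2, 0.4, -0.0]
grip_width: 0.0859
[-179.    28.7   84.4] [-0.21616526  0.37991693 -0.03470093]
```

View pics/p3.png

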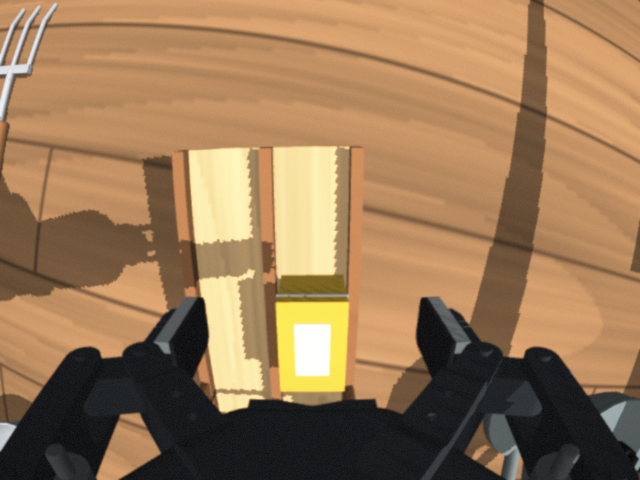

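The yellow tin sits straight in the yellow lane (rear top edge (276,296) to (348,296), front at row 390). Quick check of its pose, then the push.

Run:
```python
from rackfit import *
import pickle
c=pickle.load(open("p3.pkl","rb")); R=Rs();o=s2w((0,0,0))
f=lambda px,z:((onplane(c,px,s2w((0,0,z)),R[:,2],True)-o)@R*1000).round(1)
print(f([(276,299),(348,299),(281,391),(344,391),(312,349)],44))
delta(s2w((-176,29,-4)),Rtool()); delta(s2w((-81,29,-4)),Rtool(),(s2w((-176,29,-4)),Rtool()))
```

```text
[[-152.6    7.6   44. ]
 [-152.7   51.1   44. ]
 [ -80.2    7.9   44. ]
 [ -80.2   51.7   44. ]
 [-116.4   29.4   44. ]]
shift mm [-11.2   0.3  86.8] turn rad [ 0.0011 -0.0057  0.0034] deg 0.4
shift mm [-95.  -0.  -0.] turn rad [0. 0. 0.] deg 0.0
```

```bash
python3 -m crank '[{"x":0,"y":0,"z":0.02,"rx":0,"ry":-0.006,"rz":0.003},{"x":0,"y":0,"z":0.03,"rx":0,"ry":-0.006,"rz":0.003},{"x":0,"y":0,"z":0.03,"rx":0,"ry":-0.006,"rz":0.003},{"x":-0.005,"y":0,"z":0.05,"rx":0,"ry":-0.006,"rz":0.003},{"x":-0.01,"y":0,"z":0.075,"rx":0,"ry":-0.006,"rz":0.003},{"x":-0.01,"y":0,"z":0.087,"rx":0,"ry":-0.006,"rz":0.003},{"x":-0.01,"y":0,"z":0.087,"rx":0,"ry":-0.006,"rz":0.003},{"x":-0.01,"y":0,"z":0.087,"rx":0,"ry":-0.006,"rz":0.003}]' 0 50
python3 - <<'E'
from rackfit import *
print(tcp_in_stop(), get_state()["wrist_force"])
c=calibration("wrist"); a=cv2.cvtColor(capture("wrist"),cv2.COLOR_RGB2BGR); cv2.imwrite("pics/p4.png",a)
E
```

```text
time_s: 10.78
tool_pos: [0.4455, 0.1933, 0.062]
tcp_rot: [[-0.957, -0.214, -0.198], [-0.21, 0.977, -0.042], [0.202, 0.001, -0.979]]
wrist_force: [0.3, 0.5, -0.4]
grip_width: -0.0002
[-170.    28.8   -3.5] [ 0.31971081  0.48932204 -0.44040773]
```

View pics/p4.png

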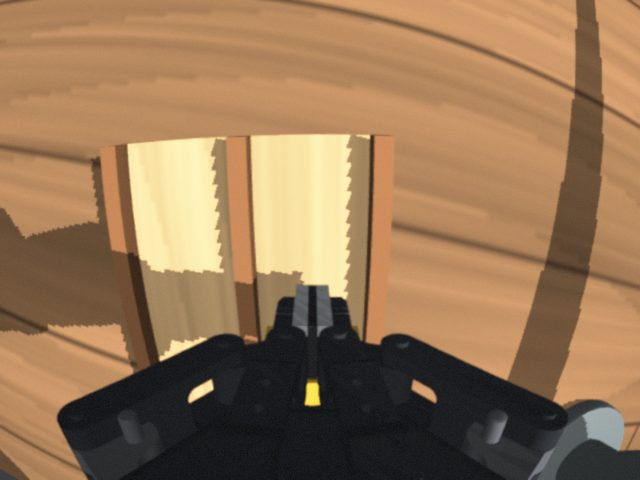

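The shut fingers are in the lane behind the tin (tips at (312,290)) with no contact force. Pushing downhill.

```bash
python3 -m crank '[{"x":-0.01,"y":0,"z":0,"rx":0,"ry":-0.006,"rz":0},{"x":-0.02,"y":0,"z":0,"rx":0,"ry":-0.006,"rz":0},{"x":-0.03,"y":0,"z":0,"rx":0,"ry":-0.006,"rz":0},{"x":-0.042,"y":0,"z":0,"rx":0,"ry":-0.006,"rz":0},{"x":-0.054,"y":0,"z":0,"rx":0,"ry":-0.006,"rz":0},{"x":-0.064,"y":0,"z":0,"rx":0,"ry":-0.006,"rz":0},{"x":-0.074,"y":0,"z":0,"rx":0,"ry":-0.006,"rz":0},{"x":-0.08,"y":0,"z":0,"rx":0,"ry":-0.006,"rz":0}]'
python3 - <<'E'
from rackfit import *
print(tcp_in_stop(), get_state()["wrist_force"]@Rs())
a=cv2.cvtColor(capture("scene"),cv2.COLOR_RGB2BGR); cv2.imwrite("pics/s5.png",cv2.resize(a[180:290,350:460],None,fx=5,fy=5,interpolation=cv2.INTER_CUBIC))
a=cv2.cvtColor(capture("top"),cv2.COLOR_RGB2BGR); cv2.imwrite("pics/t5.png",cv2.resize(a[190:300,180:290],None,fx=5,fy=5,interpolation=cv2.INTER_CUBIC))
E
```

```text
time_s: 11.82
tool_pos: [0.5218, 0.2099, 0.0447]
tcp_rot: [[-0.957, -0.214, -0.193], [-0.21, 0.977, -0.042], [0.198, 0.0, -0.98]]
wrist_force: [-1.2, 0.3, 1.0]
grip_width: 0.0
[-90.   28.6  -4.2] [-1.26489015  0.53955366  0.78705067]
```

View pics/s5.png

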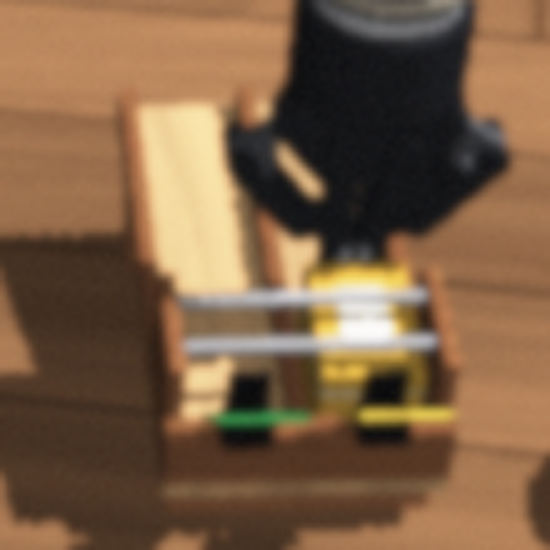

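View pics/t5.png

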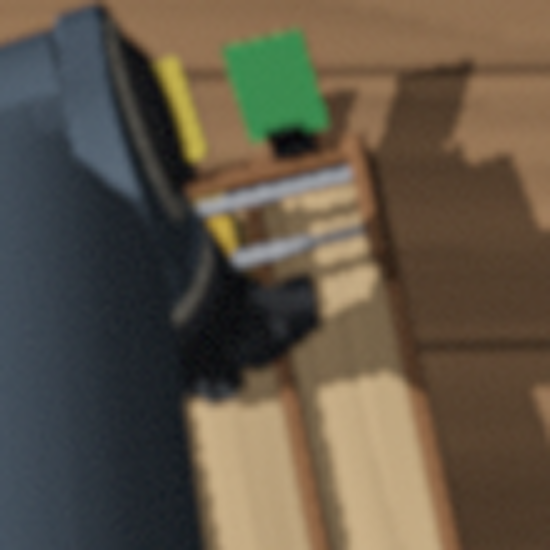

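The tin is under both rods in the yellow lane (scene crop (365,320)). The push force is about 1 N, so it isn't at the stop yet. Creeping on.

```bash
python3 -m crank '[{"x":-0.003,"y":0,"z":0,"rx":0,"ry":0,"rz":0},{"x":-0.005,"y":0,"z":0,"rx":0,"ry":0,"rz":0},{"x":-0.007,"y":0,"z":0,"rx":0,"ry":0,"rz":0},{"x":-0.008,"y":0,"z":0,"rx":0,"ry":0,"rz":0},{"x":-0.008,"y":0,"z":0,"rx":0,"ry":0,"rz":0}]'
python3 - <<'E'
from rackfit import *
print(tcp_in_stop(), get_state()["wrist_force"]@Rs())
E
```

```text
time_s: 12.55
tool_pos: [0.529, 0.2116, 0.0434]
tcp_rot: [[-0.958, -0.214, -0.193], [-0.21, 0.977, -0.042], [0.198, 0.001, -0.98]]
wrist_force: [0.0, 0.0, 0.2]
grip_width: -0.0002
[-82.5  28.7  -3.9] [-0.02977679  0.03320442  0.22001603]
```

```bash
python3 -m crank '[{"x":-0.001,"y":0,"z":0,"rx":0,"ry":0,"rz":0},{"x":-0.002,"y":0,"z":0,"rx":0,"ry":0,"rz":0},{"x":-0.003,"y":0,"z":0,"rx":0,"ry":0,"rz":0}]'
python3 - <<'E'
from rackfit import *
print(tcp_in_stop(), get_state()["wrist_force"]@Rs())
E
```

```text
time_s: 12.92
tool_pos: [0.5302, 0.2118, 0.0431]
tcp_rot: [[-0.957, -0.214, -0.197], [-0.21, 0.977, -0.043], [0.202, 0.0, -0.979]]
wrist_force: [-5.2, -1.4, 8.0]
grip_width: 0.0001
[-81.3  28.7  -3.9] [-6.93920231 -0.22211705  6.65952233]
```

```bash
python3 -m crank '[{"x":-0.001,"y":0,"z":0,"rx":0,"ry":0,"rz":0},{"x":-0.0015,"y":0,"z":0,"rx":0,"ry":0,"rz":0},{"x":-0.0015,"y":0,"z":0,"rx":0,"ry":0,"rz":0}]'
python3 - <<'E'
from rackfit import *
print(tcp_in_stop(), get_state()["wrist_force"]@Rs())
a=cv2.cvtColor(capture("scene"),cv2.COLOR_RGB2BGR); cv2.imwrite("pics/s6.png",cv2.resize(a[180:290,350:460],None,fx=5,fy=5,interpolation=cv2.INTER_CUBIC))
E
```

```text
time_s: 13.3
tool_pos: [0.5301, 0.2118, 0.0432]
tcp_rot: [[-0.956, -0.214, -0.2], [-0.21, 0.977, -0.044], [0.205, 0.0, -0.979]]
wrist_force: [-7.8, -3.3, 8.9]
grip_width: 0.0002
[-81.4  28.7  -3.8] [-9.98283483 -1.52883809  6.9801615 ]
```

View pics/s6.png

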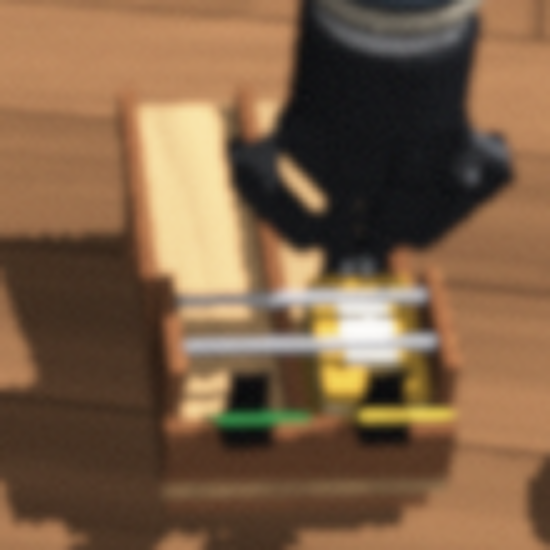

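The tin stopped with 10 N and no further motion, with the fingers at −81.4 against the −81 expected when home. Backing off, lifting and looking.

```bash
python3 -m crank '[{"x":0.02,"y":0,"z":0,"rx":0,"ry":0,"rz":0},{"x":0.05,"y":0,"z":-0.02,"rx":0,"ry":0,"rz":0},{"x":0.06,"y":0,"z":-0.07,"rx":0,"ry":0,"rz":0},{"x":0.06,"y":0,"z":-0.12,"rx":0,"ry":0,"rz":0},{"x":0.06,"y":0,"z":-0.12,"rx":0,"ry":0,"rz":0},{"x":0.06,"y":0,"z":-0.12,"rx":0,"ry":0,"rz":0}]' 1 50
python3 - <<'E'
from rackfit import *
import pickle
print(tcp_in_stop(), get_state()["wrist_force"])
c=calibration("wrist"); a=cv2.cvtColor(capture("wrist"),cv2.COLOR_RGB2BGR); cv2.imwrite("pics/p6.png",a); pickle.dump(c,open("p6.pkl","wb"))
cv2.imwrite("pics/p6z.png",cv2.resize(a[240:420,190:440],None,fx=3,fy=3,interpolation=cv2.INTER_CUBIC))
E
```

```text
time_s: 14.1
tool_pos: [0.4989, 0.2048, 0.1716]
tcp_rot: [[-0.958, -0.214, -0.193], [-0.21, 0.977, -0.042], [0.198, 0.001, -0.98]]
wrist_force: [-1.1, -0.3, -1.1]
grip_width: 0.0854
[-139.5   28.6  115.1] [-1.107039   -0.2630716  -1.11172086]
```

View pics/p6z.png

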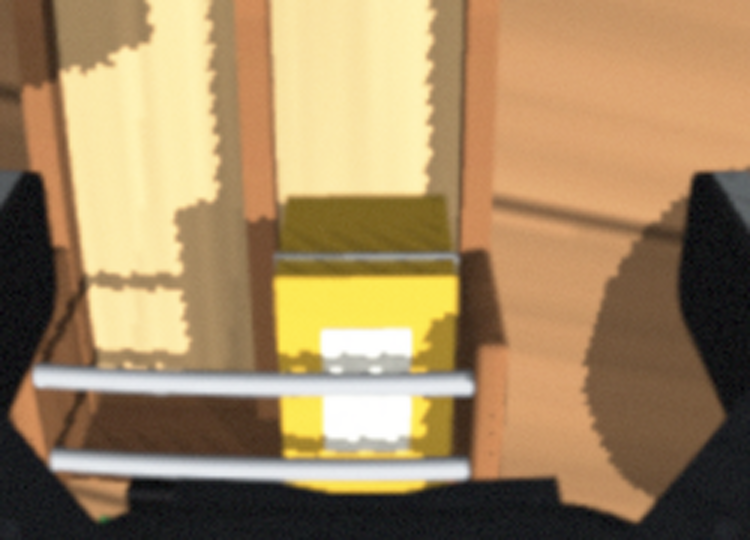

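Run:
```python
from rackfit import *
import pickle
c=pickle.load(open("p6.pkl","rb")); R=Rs();o=s2w((0,0,0)); g=lambda u,v:(190+(u+.5)/3-.5,240+(v+.5)/3-.5)
f=lambda px,z:((onplane(c,px,s2w((0,0,z)),R[:,2],True)-o)@R*1000).round(1)
print("rear top edge",f([g(275,273),g(460,273)],44)); print("upper rod",f([g(40,377),g(470,384)],55),"wall corners cheek", f([g(477,345),g(505,345)],60))
print("rear bottom edge",f([g(285,198),g(445,198)],0))
# green goal
p=[.597,-.2475]; 
for yaw in (13.3,193.3):
    R2=Rdown(yaw); print(yaw); delta([p[0],p[1],.12],R2)
print(get_state()["joint_pos"].round(2))
```

```text
rear top edge [[-71.4   6.8  44. ]
 [-71.4  51.6  44. ]]
upper rod [[-44.7 -53.1  55. ]
 [-45.6  54.3  55. ]] wall corners cheek [[-61.   54.8  60. ]
 [-60.8  61.4  60. ]]
rear bottom edge [[-69.1   6.3   0. ]
 [-69.1  50.8   0. ]]
13.3
shift mm [  -9.7 -462.8   50. ] turn rad [-3.1300e-01 -2.7000e-03  3.1097e+00] deg 179.1
193.3
shift mm [  -9.7 -462.8   50. ] turn rad [ 0.0017 -0.2006 -0.0162] deg 11.5
[-0.57  0.4   0.16  1.77 -0.11  1.18  1.43]
```

The rear face reads −70 ±1 mm, so the yellow tin is home (y ≈ 29, flat). On to the green tin.

```bash
python3 -m crank '[{"x":-0.01,"y":-0.463,"z":0.02,"rx":0,"ry":-0.1,"rz":-0.016},{"x":-0.01,"y":-0.463,"z":0.04,"rx":0,"ry":-0.2,"rz":-0.016},{"x":-0.01,"y":-0.463,"z":0.05,"rx":0,"ry":-0.2,"rz":-0.016},{"x":-0.01,"y":-0.463,"z":0.05,"rx":0,"ry":-0.2,"rz":-0.016},{"x":-0.01,"y":-0.463,"z":0.05,"rx":0,"ry":-0.2,"rz":-0.016},{"x":-0.01,"y":-0.463,"z":0.05,"rx":0,"ry":-0.2,"rz":-0.016},{"x":-0.01,"y":-0.463,"z":0.05,"rx":0,"ry":-0.2,"rz":-0.016},{"x":-0.01,"y":-0.463,"z":0.05,"rx":0,"ry":-0.2,"rz":-0.016}]'
python3 - <<'E'
from plan import *
print(get_state()["joint_pos"].round(2)); delta([.597,-.2475,.12],Rdown(193.3))
E
```

```text
time_s: 15.15
tool_pos: [0.5962, -0.252, 0.1183]
tcp_rot: [[-0.974, -0.225, -0.003], [-0.225, 0.974, 0.001], [0.003, 0.002, -1.0]]
wrist_force: [-0.3, 0.4, 0.2]
grip_width: 0.0854
[ 0.12  0.52  0.3   1.71 -0.18  0.94  2.29]
shift mm [-1.8  4.2 -1.7] turn rad [ 0.0016 -0.0031 -0.0056] deg 0.4
```

```bash
python3 -m crank '[{"x":-0.002,"y":0.004,"z":-0.002,"rx":0,"ry":0,"rz":-0.005},{"x":-0.002,"y":0.004,"z":-0.002,"rx":0,"ry":0,"rz":-0.005}]'
python3 - <<'E'
from plan import *
import pickle
c=calibration("wrist"); im=cv2.cvtColor(capture("wrist"),cv2.COLOR_RGB2BGR)
pickle.dump(c,open("w7.pkl","wb")); cv2.imwrite("pics/w7.png",im)
h=cv2.cvtColor(im,cv2.COLOR_BGR2HSV)
m=((h[...,1]<60)&(h[...,2]>120)).astype(np.uint8); m[:, :260]=0; m[:,370:]=0; m[:190]=0; m[350:]=0
cnt=max(cv2.findContours(m,cv2.RETR_EXTERNAL,cv2.CHAIN_APPROX_NONE)[0],key=cv2.contourArea)
b=cv2.boxPoints(cv2.minAreaRect(cnt)); B=onz(c,b,.044,True); print(b.round(1),"center",B.mean(0))
for i in range(4):
    v=B[(i+1)%4]-B[i]; print(np.linalg.norm(v).round(4),np.degrees(np.arctan2(v[1],v[0])).round(1))
p=B.mean(0); delta([p[0],p[1],-.008],Rdown(193.3))
E
```

```text
time_s: 15.4
tool_pos: [0.5988, -0.241, 0.1215]
tcp_rot: [[-0.972, -0.236, -0.002], [-0.236, 0.972, 0.004], [0.001, 0.004, -1.0]]
wrist_force: [-0.2, -1.2, 0.1]
grip_width: 0.0852
[[286. 264.]
 [286. 205.]
 [321. 205.]
 [321. 264.]] center [ 0.59704357 -0.24643846  0.044     ]
0.0413 -167.4
0.023 103.6
0.0412 14.1
0.0241 -76.3
shift mm [  3.2  -5.6 129.9] turn rad [ 0.0039 -0.      0.0072] deg 0.5
```

View pics/w7.png

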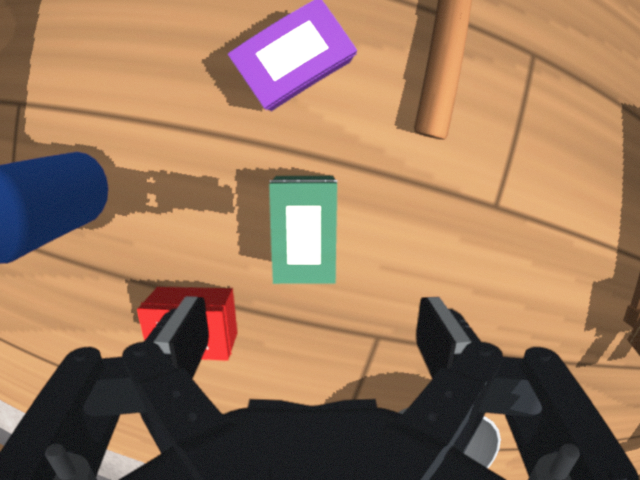

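The green tin is at (304,234), upright with its label up. The red tin (190,322) is close to where the left finger comes down, so I'll check that clearance.

Run:
```python
from plan import *
import pickle
c=pickle.load(open("w7.pkl","rb")); g=np.array([.597,-.2465,.044]); R=Rdown(193.3)
print("red top corners rel. to green grasp, tool axes mm",((onz(c,[(236,288),(233,308),(230,359),(140,309)],.044,True)-g)@R*1000).round(1))
print("red bottom", ((onz(c,[(234,290)],.0,True)-g)@R*1000).round(1))
ct=calibration("top"); print("top-view red corners", ((onz(ct,[(426,190),(429,206),(461,199)],.044)-g)@R*1000).round(1), "bowl edge",((onz(ct,[(360,183),(344,186)],.05)-g)@R*1000).round(1))
delta([.597,-.2465,-.008],R)
```

```text
red top corners rel. to green grasp, tool axes mm [[ -39.5  -48.2    0. ]
 [ -55.7  -51.7    0. ]
 [-101.8  -58.2    0. ]
 [ -60.6 -128.1    0. ]]
red bottom [[-61.3 -59.7  44. ]]
top-view red corners [[ -97.4  -53.6   -0. ]
 [ -57.4  -49.7   -0. ]
 [ -54.8 -130.6   -0. ]] bowl edge [[-152.5   99.5   -6. ]
 [-154.8  139.    -6. ]]
shift mm [  3.3  -5.7 129.9] turn rad [ 0.0039 -0.      0.0072] deg 0.5
```

About 40 mm of clearance, which is enough. I'll let the arm settle, then descend.

```bash
python3 -m crank '[{"x":0,"y":0,"z":0.04,"rx":0,"ry":0,"rz":0},{"x":0,"y":0,"z":0.06,"rx":0,"ry":0,"rz":0},{"x":0,"y":0,"z":0.06,"rx":0,"ry":0,"rz":0},{"x":0,"y":0,"z":0.06,"rx":0,"ry":0,"rz":0}]'
python3 - <<'E'
from plan import *
delta([.597,-.2465,-.008],Rdown(193.6))
E
```

```text
time_s: 15.95
tool_pos: [0.5999, -0.2429, 0.0638]
tcp_rot: [[-0.972, -0.235, 0.002], [-0.235, 0.972, 0.002], [-0.002, 0.001, -1.0]]
wrist_force: [0.5, -0.4, 1.2]
grip_width: 0.0857
shift mm [ 3.8 -2.9 71.8] turn rad [ 0.0011  0.0023 -0.0002] deg 0.1
```

```bash
python3 -m crank '[{"x":0.0035,"y":-0.003,"z":0.015,"rx":0,"ry":0,"rz":0},{"x":0.0035,"y":-0.003,"z":0.04,"rx":0,"ry":0,"rz":0},{"x":0.0035,"y":-0.003,"z":0.06,"rx":0,"ry":0,"rz":0},{"x":0.0035,"y":-0.003,"z":0.071,"rx":0,"ry":0,"rz":0},{"x":0.0035,"y":-0.003,"z":0.071,"rx":0,"ry":0,"rz":0},{"x":0.0035,"y":-0.003,"z":0.071,"rx":0,"ry":0,"rz":0}]'
python3 -m crank '[{"x":0,"y":0,"z":0,"rx":0,"ry":0,"rz":0},{"x":0,"y":0,"z":0,"rx":0,"ry":0,"rz":0},{"x":0,"y":0,"z":0,"rx":0,"ry":0,"rz":0},{"x":0,"y":0,"z":0,"rx":0,"ry":0,"rz":0},{"x":0,"y":0,"z":0,"rx":0,"ry":0,"rz":0},{"x":0,"y":0,"z":0,"rx":0,"ry":0,"rz":0}]' 0 50
python3 - <<'E'
from rackfit import *
delta(s2w((-118,-29,60-7)),Rtool())
E
```

```text
time_s: 16.7
tool_pos: [0.597, -0.2468, -0.0076]
tcp_rot: [[-0.972, -0.235, 0.002], [-0.235, 0.972, 0.002], [-0.002, 0.001, -1.0]]
wrist_force: [0.4, 0.2, -0.4]
grip_width: 0.0851
time_s: 17.45
tool_pos: [0.5969, -0.2467, -0.0075]
tcp_rot: [[-0.972, -0.235, 0.002], [-0.235, 0.972, 0.002], [-0.002, 0.001, -1.0]]
wrist_force: [-0.8, -0.0, 5.0]
grip_width: 0.0432
shift mm [ -17.7  404.4 -113.3] turn rad [-0.0007  0.2119  0.0204] deg 12.2
```

```bash
python3 -m crank '[{"x":0,"y":0,"z":-0.05,"rx":0,"ry":0,"rz":0},{"x":0,"y":0.01,"z":-0.11,"rx":0,"ry":0,"rz":0},{"x":0,"y":0.05,"z":-0.15,"rx":0,"ry":0.05,"rz":0.01},{"x":-0.005,"y":0.11,"z":-0.16,"rx":0,"ry":0.1,"rz":0.02},{"x":-0.01,"y":0.17,"z":-0.16,"rx":0,"ry":0.16,"rz":0.02},{"x":-0.018,"y":0.23,"z":-0.16,"rx":0,"ry":0.212,"rz":0.02},{"x":-0.018,"y":0.29,"z":-0.16,"rx":0,"ry":0.212,"rz":0.02},{"x":-0.018,"y":0.35,"z":-0.16,"rx":0,"ry":0.212,"rz":0.02}]'
python3 -m crank '[{"x":-0.01,"y":0.03,"z":0.0,"rx":0,"ry":0,"rz":0},{"x":-0.01,"y":0.054,"z":0.02,"rx":0,"ry":0,"rz":0},{"x":-0.01,"y":0.054,"z":0.035,"rx":0,"ry":0,"rz":0},{"x":-0.01,"y":0.054,"z":0.035,"rx":0,"ry":0,"rz":0},{"x":-0.01,"y":0.054,"z":0.035,"rx":0,"ry":0,"rz":0}]'
python3 - <<'E'
from rackfit import *
import pickle
print(tcp_in_stop()); delta(s2w((-118,-29,-7.5)),Rtool())
c=calibration("wrist"); a=cv2.cvtColor(capture("wrist"),cv2.COLOR_RGB2BGR); cv2.imwrite("pics/p8.png",a); pickle.dump(c,open("p8.pkl","wb"))
E
```

```text
time_s: 18.45
tool_pos: [0.5305, 0.0996, 0.1515]
tcp_rot: [[-0.954, -0.216, -0.206], [-0.211, 0.977, -0.046], [0.211, -0.0, -0.977]]
wrist_force: [0.2, 0.5, -1.1]
grip_width: 0.0435
time_s: 19.08
tool_pos: [0.5232, 0.1492, 0.1165]
tcp_rot: [[-0.956, -0.213, -0.204], [-0.208, 0.977, -0.045], [0.209, -0.001, -0.978]]
wrist_force: [0.7, -0.8, -2.3]
grip_width: 0.0439
[-116.4  -31.    63.6]
shift mm [ 1.6  2.  71.1] turn rad [-0.0004 -0.0006 -0.0022] deg 0.1
```

View pics/p8.png

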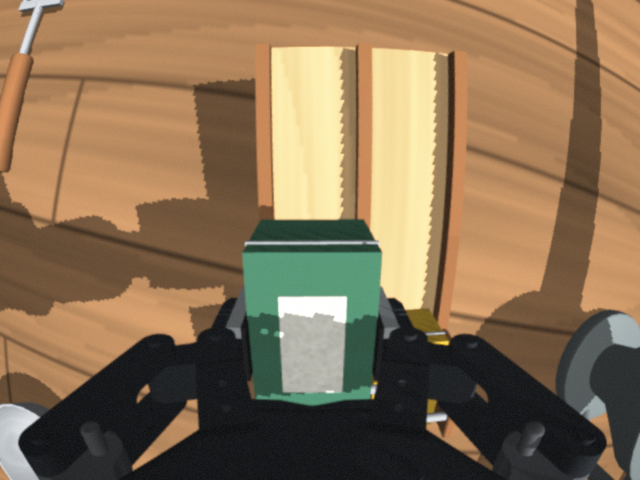

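The green tin (312,325) is square over the left (green) lane between walls 263 and 364, with the yellow tin home at (425,335). Lowering most of the way.

```bash
python3 -m crank '[{"x":0,"y":0.001,"z":0.02,"rx":0,"ry":0,"rz":-0.002},{"x":0,"y":0.001,"z":0.04,"rx":0,"ry":0,"rz":-0.002},{"x":0,"y":0.001,"z":0.05,"rx":0,"ry":0,"rz":-0.002},{"x":0,"y":0.001,"z":0.05,"rx":0,"ry":0,"rz":-0.002},{"x":0,"y":0.001,"z":0.05,"rx":0,"ry":0,"rz":-0.002}]'
python3 - <<'E'
from rackfit import *
print(tcp_in_stop()); delta(s2w((-118,-29,-7.5)),Rtool())
E
```

```text
time_s: 19.75
tool_pos: [0.513, 0.1496, 0.0681]
tcp_rot: [[-0.955, -0.217, -0.203], [-0.212, 0.976, -0.045], [0.208, 0.001, -0.978]]
wrist_force: [0.8, -0.4, -1.5]
grip_width: 0.0433
[-116.   -28.4   14.2]
shift mm [ 2.  -0.6 21.7] turn rad [0.0001 0.0006 0.0022] deg 0.1
```

```bash
python3 -m crank '[{"x":0,"y":-0.001,"z":0.006,"rx":0,"ry":0,"rz":0},{"x":0,"y":-0.001,"z":0.012,"rx":0,"ry":0,"rz":0},{"x":0,"y":-0.001,"z":0.018,"rx":0,"ry":0,"rz":0},{"x":0,"y":-0.001,"z":0.021,"rx":0,"ry":0,"rz":0},{"x":0,"y":-0.001,"z":0.0215,"rx":0,"ry":0,"rz":0},{"x":0,"y":-0.001,"z":0.0215,"rx":0,"ry":0,"rz":0}]'
python3 - <<'E'
from rackfit import *
print(tcp_in_stop(),get_state()["wrist_force"]@Rs())
a=cv2.cvtColor(capture("wrist"),cv2.COLOR_RGB2BGR); cv2.imwrite("pics/p9.png",a)
E
```

```text
time_s: 20.5
tool_pos: [0.5076, 0.1477, 0.0471]
tcp_rot: [[-0.954, -0.217, -0.206], [-0.212, 0.976, -0.045], [0.21, 0.001, -0.978]]
wrist_force: [-2.8, -1.1, 4.7]
grip_width: 0.043
[-117.2  -29.1   -7.5] [-3.88045762 -0.482652    3.99506707]
```

View pics/p9.png

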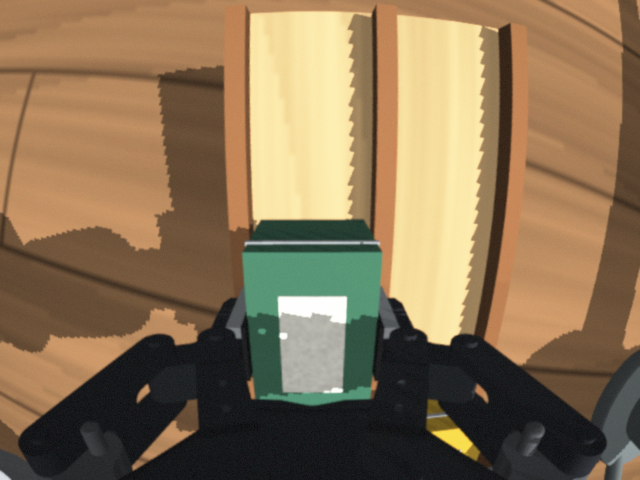

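It's on the floor (about 4 N) and centred in its lane. Releasing, retreating uphill and looking.

```bash
python3 -m crank '[{"x":0,"y":0,"z":0,"rx":0,"ry":0,"rz":0},{"x":0,"y":0,"z":0,"rx":0,"ry":0,"rz":0},{"x":0,"y":0,"z":0,"rx":0,"ry":0,"rz":0},{"x":0,"y":0,"z":0,"rx":0,"ry":0,"rz":0},{"x":0,"y":0,"z":-0.03,"rx":0,"ry":0,"rz":0},{"x":0,"y":0,"z":-0.07,"rx":0,"ry":0,"rz":0},{"x":0.02,"y":0,"z":-0.09,"rx":0,"ry":0,"rz":0},{"x":0.062,"y":0,"z":-0.09,"rx":0,"ry":0,"rz":0}]' 1 50
python3 - <<'E'
from rackfit import *
import pickle
print(tcp_in_stop(), get_state()["wrist_force"]); delta(s2w((-177,-29,-4)),Rtool())
c=calibration("wrist"); a=cv2.cvtColor(capture("wrist"),cv2.COLOR_RGB2BGR); cv2.imwrite("pics/p10.png",a); pickle.dump(c,open("p10.pkl","wb"))
E
```

```text
time_s: 21.55
tool_pos: [0.4689, 0.139, 0.1487]
tcp_rot: [[-0.955, -0.217, -0.2], [-0.212, 0.976, -0.044], [0.205, 0.001, -0.979]]
wrist_force: [-0.9, 0.3, 0.5]
grip_width: 0.0851
[-177.2  -29.3   83.6] [-0.92951703  0.31751881  0.48200987]
shift mm [ 0.1  0.2 87.6] turn rad [0.0001 0.0034 0.0022] deg 0.2
```

View pics/p10.png

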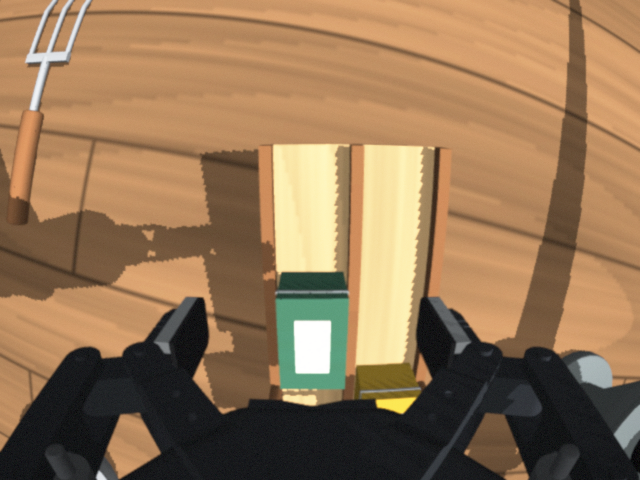

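The green tin lies straight in the left lane (276–348, rows 293–390), with yellow home beside it (388,380). Shutting the fingers and going down behind it.

```bash
python3 -m crank '[{"x":0,"y":0,"z":0.02,"rx":0,"ry":0,"rz":0.002},{"x":0,"y":0,"z":0.03,"rx":0,"ry":0,"rz":0.002},{"x":0,"y":0,"z":0.03,"rx":0,"ry":0,"rz":0.002},{"x":0,"y":0,"z":0.05,"rx":0,"ry":0,"rz":0.002},{"x":0,"y":0,"z":0.075,"rx":0,"ry":0,"rz":0.002},{"x":0,"y":0,"z":0.087,"rx":0,"ry":0,"rz":0.002},{"x":0,"y":0,"z":0.087,"rx":0,"ry":0,"rz":0.002},{"x":0,"y":0,"z":0.087,"rx":0,"ry":0,"rz":0.002}]' 0 50
python3 - <<'E'
from rackfit import *
print(tcp_in_stop(), get_state()["wrist_force"]@Rs())
E
```

```text
time_s: 22.6
tool_pos: [0.4502, 0.1349, 0.0629]
tcp_rot: [[-0.955, -0.215, -0.203], [-0.21, 0.977, -0.045], [0.208, 0.0, -0.978]]
wrist_force: [0.8, -0.1, 0.2]
grip_width: 0.0002
[-178.   -29.3   -4.3] [ 0.69337414 -0.2836198   0.37962841]
```

Pushing 94 mm to just short of home, then creeping.

```bash
python3 -m crank '[{"x":-0.012,"y":0,"z":0,"rx":0,"ry":0,"rz":0},{"x":-0.024,"y":0,"z":0,"rx":0,"ry":0,"rz":0},{"x":-0.036,"y":0,"z":0,"rx":0,"ry":0,"rz":0},{"x":-0.048,"y":0,"z":0,"rx":0,"ry":0,"rz":0},{"x":-0.06,"y":0,"z":0,"rx":0,"ry":0,"rz":0},{"x":-0.072,"y":0,"z":0,"rx":0,"ry":0,"rz":0},{"x":-0.082,"y":0,"z":0,"rx":0,"ry":0,"rz":0},{"x":-0.09,"y":0,"z":0,"rx":0,"ry":0,"rz":0}]'
python3 - <<'E'
from rackfit import *
print(tcp_in_stop(), get_state()["wrist_force"]@Rs())
E
python3 -m crank '[{"x":-0.002,"y":0,"z":0,"rx":0,"ry":0,"rz":0},{"x":-0.004,"y":0,"z":0,"rx":0,"ry":0,"rz":0},{"x":-0.005,"y":0,"z":0,"rx":0,"ry":0,"rz":0},{"x":-0.005,"y":0,"z":0,"rx":0,"ry":0,"rz":0}]'
python3 - <<'E'
from rackfit import *
print(tcp_in_stop(), get_state()["wrist_force"]@Rs())
E
```

```text
time_s: 23.6
tool_pos: [0.5358, 0.1537, 0.0432]
tcp_rot: [[-0.955, -0.215, -0.205], [-0.21, 0.977, -0.045], [0.21, -0.0, -0.978]]
wrist_force: [-2.3, -0.9, 2.5]
grip_width: 0.0001
[-88.2 -29.3  -5.3] [-2.92594234 -0.38973215  1.92552729]
time_s: 24.1
tool_pos: [0.5401, 0.1546, 0.0423]
tcp_rot: [[-0.955, -0.215, -0.204], [-0.21, 0.977, -0.045], [0.209, -0.0, -0.978]]
wrist_force: [-1.0, -0.3, -0.4]
grip_width: -0.0002
[-83.7 -29.3  -5.3] [-0.95817373 -0.11001719 -0.58943252]
```

```bash
python3 -m crank '[{"x":-0.001,"y":0,"z":0,"rx":0,"ry":0,"rz":0},{"x":-0.002,"y":0,"z":0,"rx":0,"ry":0,"rz":0},{"x":-0.003,"y":0,"z":0,"rx":0,"ry":0,"rz":0},{"x":-0.004,"y":0,"z":0,"rx":0,"ry":0,"rz":0},{"x":-0.004,"y":0,"z":0,"rx":0,"ry":0,"rz":0}]'
python3 - <<'E'
from rackfit import *
print(tcp_in_stop(), get_state()["wrist_force"]@Rs())
E
```

```text
time_s: 24.72
tool_pos: [0.5422, 0.1551, 0.0418]
tcp_rot: [[-0.954, -0.215, -0.208], [-0.21, 0.977, -0.046], [0.213, 0.0, -0.977]]
wrist_force: [-4.8, -1.1, 5.6]
grip_width: -0.0002
[-81.4 -29.3  -5.3] [-6.01358342 -0.07122857  4.40077356]
```

```bash
python3 -m crank '[{"x":-0.001,"y":0,"z":0,"rx":0,"ry":0,"rz":0},{"x":-0.002,"y":0,"z":0,"rx":0,"ry":0,"rz":0},{"x":-0.002,"y":0,"z":0,"rx":0,"ry":0,"rz":0}]'
python3 - <<'E'
from rackfit import *
print(tcp_in_stop(), get_state()["wrist_force"]@Rs())
E
python3 -m crank '[{"x":0.02,"y":0,"z":0,"rx":0,"ry":0,"rz":0},{"x":0.05,"y":0.005,"z":-0.02,"rx":0,"ry":0,"rz":0},{"x":0.06,"y":0.015,"z":-0.07,"rx":0,"ry":0,"rz":0},{"x":0.06,"y":0.029,"z":-0.12,"rx":0,"ry":0,"rz":0},{"x":0.06,"y":0.029,"z":-0.13,"rx":0,"ry":0,"rz":0},{"x":0.06,"y":0.029,"z":-0.13,"rx":0,"ry":0,"rz":0}]' 1 50
python3 - <<'E'
from rackfit import *
import pickle
print(tcp_in_stop(), get_state()["wrist_force"])
c=calibration("wrist"); a=cv2.cvtColor(capture("wrist"),cv2.COLOR_RGB2BGR); pickle.dump(c,open("p11.pkl","wb"))
cv2.imwrite("pics/p11.png",a); cv2.imwrite("pics/p11z.png",cv2.resize(a[240:420,190:440],None,fx=3,fy=3,interpolation=cv2.INTER_CUBIC))
E
```

```text
time_s: 25.1
tool_pos: [0.5421, 0.1551, 0.0419]
tcp_rot: [[-0.953, -0.215, -0.213], [-0.21, 0.977, -0.047], [0.218, 0.0, -0.976]]
wrist_force: [-10.5, -2.0, 12.2]
grip_width: 0.0001
[-81.5 -29.3  -5.3] [-13.00929781   0.30308899   9.66400948]
time_s: 25.85
tool_pos: [0.5095, 0.1774, 0.181]
tcp_rot: [[-0.955, -0.215, -0.203], [-0.21, 0.977, -0.045], [0.208, 0.0, -0.978]]
wrist_force: [-0.4, -0.2, 0.4]
grip_width: 0.0852
[-137.    -0.5  125.2] [-0.41084418 -0.20463025  0.40357749]
```

View pics/p11z.png

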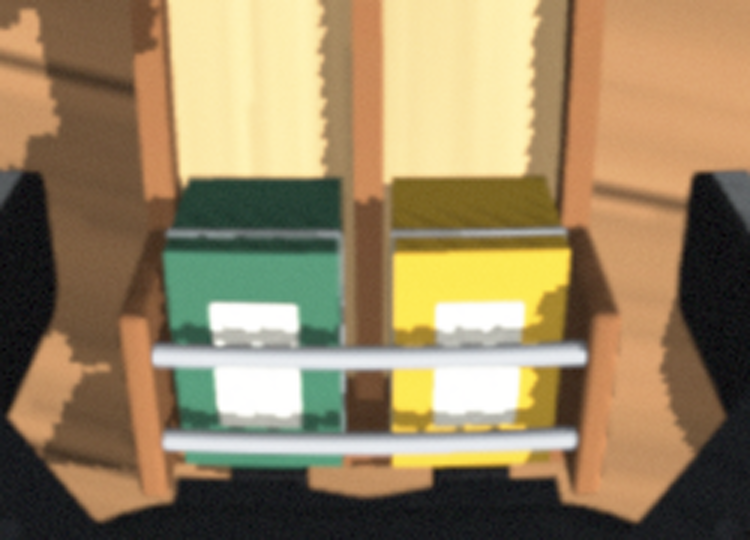

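Both tins are under the rods side by side, green left and yellow right, with their rear edges level (rows 178 and 247 of the crop). Measuring them, and checking the whole scene.

Run:
```python
from rackfit import *
import pickle
c=pickle.load(open("p11.pkl","rb")); R=Rs();o=s2w((0,0,0)); g=lambda u,v:(190+(u+.5)/3-.5,240+(v+.5)/3-.5)
f=lambda px,z:((onplane(c,px,s2w((0,0,z)),R[:,2],True)-o)@R*1000).round(1)
print("rear top G,Y",f([g(166,248),g(342,248),g(392,249),g(570,249)],44)); print("rear bottom",f([g(188,178),g(342,178),g(392,178),g(548,178)],0))
a=cv2.cvtColor(capture("top"),cv2.COLOR_RGB2BGR); cv2.imwrite("pics/top_end.png",a)
b=cv2.imread("pics/top0.png")
for n,(x,y,w,h) in dict(bowl=(305,120,80,75),bottle=(470,200,70,50),fork=(370,265,45,125),spreader=(60,195,95,90)).items():
    d=cv2.absdiff(a,b)[y:y+h,x:x+w].max(2); print(n,int((d>40).sum()))
s=cv2.cvtColor(capture("scene"),cv2.COLOR_RGB2BGR); cv2.imwrite("pics/scene_end.png",s)
```

```text
rear top G,Y [[-70.8 -50.5  44. ]
 [-71.6  -6.2  44. ]
 [-71.3   6.2  44. ]
 [-70.5  51.1  44. ]]
rear bottom [[-69.2 -51.5  -0. ]
 [-69.7  -7.1  -0. ]
 [-69.7   7.2  -0. ]
 [-69.2  52.1  -0. ]]
bowl 0
bottle 0
fork 749
spreader 453
```

View pics/scene_end.png

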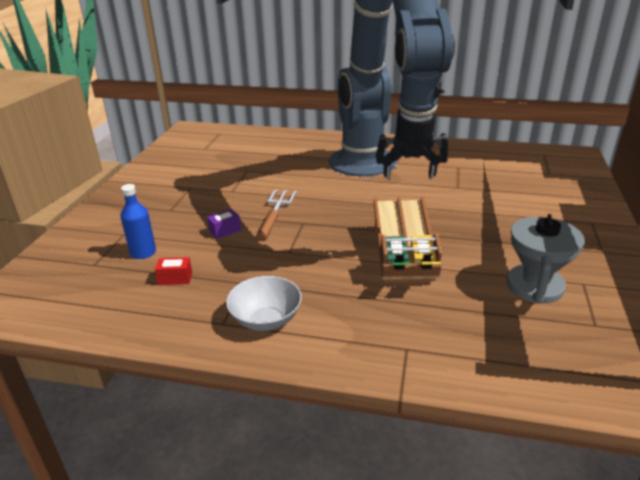

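Both rears read x ≈ −70, with y centred at −29 and +29. In the scene view the bowl (264,305), bottle (139,228), fork (278,212) and spreader (545,257) are where they started. The top-view differences at the fork and spreader look like the arm and its shadow. The gripper is clear and at rest, so I'm handing in.

Run:
```python
from rig import *
import cv2,numpy as np
a=cv2.imread("pics/scene_end.png");b=cv2.imread("pics/scene0.png")
for n,(x,y,w,h) in dict(fork=(255,185,45,55),spreader=(505,210,80,95)).items():
    print(n,int((cv2.absdiff(a,b)[y:y+h,x:x+w].max(2)>40).sum()))
print(get_state()["time_s"],get_state()["wrist_force"]); close_job()
```

```text
fork 247
spreader 83
26.0 [-0.52979846  0.01269134  0.18917774]
the job is handed in; nothing more can be done
```

I placed both tins in their lanes by colour, pushed them home with shut fingers, released them and handed in at 26.0 s. The hand-in gives no verdict.

**Last checks that passed:**
- **Tins home:** the rear faces read x ≈ −70 mm for both, within about 1.5 mm, and the tins are centred at y ≈ +29 (yellow) and −29 (green). Their edges are level and they lie under both rods. Each push ended solid at 10–13 N, at the finger position expected for a tin that is home.
- **Bowl and bottle:** no pixel change against the start in the top view.
- **Gripper:** clear, with about 0 N at the wrist.

**What disagreed or went wrong:**
- **Fingertips:** they stood about 32 mm farther back than described, so the first grasp on yellow closed on air above the lid. I saw it in the images, measured the offset and regrasped.
- **Fork and spreader:** the before/after pixel comparison was not clean in either view (fork 749 top / 247 scene, spreader 453 / 83 changed pixels). By eye they sit at the same pixels as at the start in the scene view, and nothing in the force readings suggested contact. I put the changes down to the arm and its shadow, but did not measure either object's position.

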